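# Load the tube agitator and hold its run key

### The job

Stand the two capped tubes upright and fully home in the agitator's pockets: first one in the pocket next to the run key (one pip), then the other in the middle pocket (two pips), either tube in either; the far pocket stays empty. Only then press the spring-loaded run key halfway down, about 12 mm, and keep it there for at least three seconds; never push it all the way down, since that trips the machine. Finish still holding the key halfway, and leave the small bottle and the beaker standing where they are.

Things in the scene. Friction and masses are not known exactly. Their poses are not given: they have to be found in the camera images.
- agitator: Low fixed bench machine, 104 x 266 mm (x by y); place and yaw vary. Grey foot plate 12 mm high; on it an aluminium block (84 mm in x, y -128 to +38 mm, top at 62 mm) with three round pockets in a row along y, and at its +y end (robot's left) a grey housing (84 x 70 mm, top at 62 mm) with the run key. Raised pips on the block's -x side number the pockets. Origin: centre of its underside, z up.
- pocket_1 (a point): Centre of the mouth of the pocket next to the run key (one pip), level with the block's top, 62 mm above the bench. At agitator x=0, y=+5 mm. All pockets: 33 mm diameter, 50 mm deep (flat floor 12 mm above the bench), 2 mm lead-in chamfer, 50 mm apart.
- pocket_2 (a point): Same for the middle pocket (two pips), at agitator x=0, y=-45 mm.
- pocket_3 (a point): Same for the far pocket (three pips), at agitator x=0, y=-95 mm; stays empty.
- key_top (a point): Centre of the top of the run key: a black mushroom head 42 mm in diameter, 13 mm thick (flat top 34 mm across), on an upright 16 mm steel stem, at agitator x=0, y=+85 mm. Top is 106 mm above the bench when not pressed. It goes down with the key.
- key (a joint): Travel of the run key straight down, m: 0 = up (not pressed), 0.024 = fully down on its stop. Spring return: it starts to move at about 3 N and takes about 6.6 N at 12 mm and 10 N at 24 mm; it springs up when let go. A black ring on the stem, its middle 12 mm above the collar, comes level with the collar at halfway.
- tube_a: Capped 50 ml tube standing on the bench: clear body 28 mm in diameter, 100 mm tall, flat foot, then a ribbed screw cap 34 mm in diameter from 100 to 115 mm. Origin: centre of its underside, z up along the tube. 20 to 60 g. Standing home in a pocket its cap top is 127 mm above the bench.
- tube_b: The other tube, of the same shape and size.
- small_bottle: Bystander: round bottle, 50 mm in diameter, 117 mm tall with its cap, standing loose among the tubes. Origin: centre of its underside.
- beaker_0: Bystander: clear beaker, 55 mm in diameter, 70 mm tall, standing loose among the tubes. Origin: centre of its underside.
Things that resemble listed ones, but are neither listed nor needed, are in the scene too. Leave any blue look-alike of the tube_b alone. What is shaped like the tube_a but orange is not meant.

How it is judged (in metres and radians):
On the way, in this order (a step that is already met when the one before it is completed fails the run):
1. one tube stands home in the pocket next to the key, let go ((((horizontal distance between tube_a and pocket_1 below 0.006 m and z of tube_a in the frame of agitator between 0.006 and 0.018 m and angle between tube_a's own z axis and vertical below 0.2 rad) and contact force between the fingers and tube_a below 0.05 N) or ((horizontal distance between tube_b and pocket_1 below 0.006 m and z of tube_b in the frame of agitator between 0.006 and 0.018 m and angle between tube_b's own z axis and vertical below 0.2 rad) and contact force between the fingers and tube_b below 0.05 N))), for 0.2 s.
2. the other tube stands home in the middle pocket too, both let go ((((horizontal distance between tube_a and pocket_1 below 0.006 m and z of tube_a in the frame of agitator between 0.006 and 0.018 m and angle between tube_a's own z axis and vertical below 0.2 rad) and (horizontal distance between tube_b and pocket_2 below 0.006 m and z of tube_b in the frame of agitator between 0.006 and 0.018 m and angle between tube_b's own z axis and vertical below 0.2 rad)) or ((horizontal distance between tube_b and pocket_1 below 0.006 m and z of tube_b in the frame of agitator between 0.006 and 0.018 m and angle between tube_b's own z axis and vertical below 0.2 rad) and (horizontal distance between tube_a and pocket_2 below 0.006 m and z of tube_a in the frame of agitator between 0.006 and 0.018 m and angle between tube_a's own z axis and vertical below 0.2 rad))) and contact force between the fingers and tube_a below 0.05 N and contact force between the fingers and tube_b below 0.05 N), for 0.2 s.
3. the run key is kept halfway down (8 to 16 mm) for three seconds (value of joint key between 0.008 and 0.016 m and contact force between any of the fingers, the arm and key above 2 N and (((horizontal distance between tube_a and pocket_1 below 0.006 m and z of tube_a in the frame of agitator between 0.006 and 0.018 m and angle between tube_a's own z axis and vertical below 0.2 rad) and (horizontal distance between tube_b and pocket_2 below 0.006 m and z of tube_b in the frame of agitator between 0.006 and 0.018 m and angle between tube_b's own z axis and vertical below 0.2 rad)) or ((horizontal distance between tube_b and pocket_1 below 0.006 m and z of tube_b in the frame of agitator between 0.006 and 0.018 m and angle between tube_b's own z axis and vertical below 0.2 rad) and (horizontal distance between tube_a and pocket_2 below 0.006 m and z of tube_a in the frame of agitator between 0.006 and 0.018 m and angle between tube_a's own z axis and vertical below 0.2 rad)))), for 3 s.
At the end, for the whole second after the job is handed in: The robot is still pressing the run key, steady between 8 and 16 mm down with more than 2 N, and both tubes stand home in the pockets with one and two pips (within 6 mm of the centre, foot within 6 mm of the floor, tilt under 0.2 rad), not held (all of step 3 and contact force between the fingers and tube_a below 0.05 N and contact force between the fingers and tube_b below 0.05 N and velocity of joint key between -0.01 and 0.01 m/s); the arm keeps its last pose, push and grip.
It fails at once if the run key is pushed nearly or fully down (beyond 20 mm), which trips the machine (value of joint key above 0.02 m).
It fails at once if the run key is pressed (beyond 5 mm) before both tubes stand home (value of joint key above 0.005 m and not (((horizontal distance between tube_a and pocket_1 below 0.006 m and z of tube_a in the frame of agitator between 0.006 and 0.018 m and angle between tube_a's own z axis and vertical below 0.2 rad) and (horizontal distance between tube_b and pocket_2 below 0.006 m and z of tube_b in the frame of agitator between 0.006 and 0.018 m and angle between tube_b's own z axis and vertical below 0.2 rad)) or ((horizontal distance between tube_b and pocket_1 below 0.006 m and z of tube_b in the frame of agitator between 0.006 and 0.018 m and angle between tube_b's own z axis and vertical below 0.2 rad) and (horizontal distance between tube_a and pocket_2 below 0.006 m and z of tube_a in the frame of agitator between 0.006 and 0.018 m and angle between tube_a's own z axis and vertical below 0.2 rad)))).
It fails at once if the small bottle or the beaker is knocked over or shifted by more than 30 mm (distance of any of small_bottle, beaker_0 from where it was at the start of the episode above 0.03 m or angle between any of small_bottle, beaker_0's own z axis and vertical above 0.4 rad).
It also fails if it takes over 66 s, if anything falls off the work surface, if the arm or the gripper's body presses on something with over 40 N, if the wrist force passes 120 N, or if a joint passes its speed limit or range.

### The arm

A 6-joint arm with a two-finger parallel gripper is mounted at the origin on a cart in front of the work surface, level with it; the furniture and walls round the work are solid. World frame = base frame: x ahead of the robot, y to its left, z up, the work surface at z = 0. Lengths are in m, angles in degrees, forces in N, time in s.
With the tool pointing down it reaches from about 0.25 to 0.725 m from the base axis. Payload 9.7 kg.
Tool frame: the origin (TCP) lies midway between the tips of the shut fingers; the grasp point (between the pads) lies 19 mm behind it (bot.pinch_z is the distance from the TCP to the grasp point, in m); z points along the fingers, y is the direction in which the jaws open and shut (so a half turn about z gives the same grasp; the last joint's range is limited). The gripper opens to 85 mm and grips with 20 to 120 N. Pads are 22 mm wide; open, the fingers measure 114 mm over their backs; the gripper's body (76 mm by 85 mm) begins 54 mm behind the grasp point. The pads swing forward as they close: fully open they stand 13 mm farther back than shut.
Start: joints at [-64.63, 4.979, 10.078, 95.1, 0, 90], TCP at [0.236, -0.497, 0.231] pointing down, gripper open.
Joint ranges: [-179.16, 179.16], [-48.56, 103.87], [-65.8, 70.77], [-126.05, 130.52], [-82.76, 87.17], [-180, 180]. Speed limits (degrees/s): [127.2, 127.2, 147.25, 180, 180, 180].

### API

Orientations are given as [roll, pitch, yaw] about the fixed x, y, z axes, in that order (R = Rz(yaw) Ry(pitch) Rx(roll)).
In Python, from workcell import bot, imaging gives the robot as it stands.
- The arm moves only by the tool servo_tool, never from a script. Its argument "moves" is a list that holds one entry, the list of rows, each a list of 7 numbers: the turn, a rotation vector about the tool's x, y, z in rad, then the shift along the tool's x, y, z in cm, then the finger opening in cm, from 0 to 8.54. A call has 1 to 12 rows; each row shifts and turns the pose as measured when the row begins, along the tool's axes as they then stand; what a row does not reach is not made up. A row lasts 1/12 s, in which the tool goes at most 41.7 mm and 7.16 degrees, less where a joint would pass 70% of its speed; a pose out of reach is approached as far as the arm can. A call is refused whole if a number of a shift passes 4.17 or a number of a turn 0.125, either way. A call with a gripper value outside its range is refused whole. The fingers move at their own pace and stop on an object; "force" is the grip in N (left out, the last holds). Time passes only in rows, so rows that do not move let the fingers close. It gives the time, the measured TCP pose, the force and the opening at its end, in the units of the state.
- bot.get_obs(): the state, without advancing time (a new reading comes with each control period).
- imaging.camera(name): name is "scene" or "top" or "wrist"; returns the picture (400x640x3 uint8, blue, green, red); there is no depth.
- imaging.calibration(name): a dict with "fx", "fy", "cx", "cy" (pixels), "D" ([k1, k2, p1, p2, k3] as OpenCV has them; the pictures are not rectified), "camera_from_world" (4x4, takes a point from world to camera coordinates). Camera axes: x right, y down, z forward; pixel columns grow to the right and rows downward; lengths in m; the calibration is good to about 2 mm. A picture is of the moment at which its call begins: read the wrist's pose just before it. calibration takes no time and is no camera call; for the wrist camera it gives the pose at the moment of the call.
- bot.job_done(): hands the job in, once; it reports no verdict.
The state is a dict: "time": time; "q": joint angles; "qd": joint speeds; "joint_efforts": joint torques, N m; "ee_pos": TCP position; "tcp_rot": TCP orientation; "wrist_force": force on the tool from outside, world axes, zero at the start; "torque": the same for the moment, N m; "opening": finger opening in m.
Only numpy, scipy, OpenCV 4.12 (cv2) and the standard library are available. Lean on these libraries where they do the work, as an engineer would, in place of code of your own. Each camera call takes 0.05 s, during which the arm holds its last target.

## Working session

There is one attempt and no reset: what is moved stays moved. The work goes in short steps, Python scripts to look and compute and a tool call to move; the robot and the scene stay as the last step left them, time stands still between calls to the robot, and variables do not carry over. Pictures are saved under pics/ and viewed, and the job is handed in when it is done.

Besides the shell and the picture viewer there is one more tool, called after "Emit:" by a JSON object that holds its "name" and its "arguments", one argument or row to a line. servo_tool: Moves the arm, as the interface text tells. Its arguments: {"type":"object","properties":{"moves":{"type":"array","items":{"type":"array","items":{"type":"array","items":{"type":"number"}}}},"force":{"type":"number"}},"required":["moves"]}

```bash
ls; mkdir -p pics
python3 - <<'E'
from workcell import bot, imaging
import cv2
print(bot.get_obs(), bot.pinch_z)
for n in ("scene","top","wrist"):
    cv2.imwrite(f"pics/{n}0.png",imaging.camera(n))
    c=imaging.calibration(n); print(n,c["fx"],c["D"],c["camera_from_world"].round(3).tolist() if hasattr(c["camera_from_world"],'round') else c["camera_from_world"])
E
```

```text
pics
{'time': 0.0, 'q': array([-6.46285579e+01,  5.00978729e+00,  1.00332147e+01,  9.50981145e+01,
        3.15606799e-04,  9.00001226e+01]), 'qd': array([ 0.08653679, -0.05707627, -0.04942873, -0.04237552,  0.01197155,
       -0.06115843]), 'joint_efforts': array([ 8.85275017e-05, -5.20397151e+01,  4.64799321e+01,  1.65269058e-02,
       -9.51379775e-05, -3.70763942e-06]), 'ee_pos': array([ 0.23557049, -0.49674549,  0.23058455]), 'tcp_rot': array([-1.79925313e+02, -3.15446719e-04,  2.53713191e+01]), 'wrist_force': array([0.34376032, 0.21611725, 0.35700656]), 'torque': array([ 0.01863018, -0.06848427, -0.04639233]), 'opening': 0.08529034533925339} 0.0187
scene 448.5945451301967 [0.03293261 0.         0.         0.         0.        ] [[-0.806, -0.591, 0.021, 0.529], [-0.309, 0.39, -0.867, 0.135], [0.505, -0.706, -0.497, 0.869], [0.0, 0.0, 0.0, 1.0]]
top 494.27539732112257 [-0.02271079  0.          0.          0.          0.        ] [[-0.015, -1.0, -0.023, 0.24], [-0.994, 0.018, -0.106, 0.509], [0.107, 0.022, -0.994, 1.184], [0.0, 0.0, 0.0, 1.0]]
wrist 285.12131190458445 [-0.04573161  0.          0.          0.          0.        ] [[0.428, -0.904, -0.001, -0.55], [-0.859, -0.407, 0.312, -0.038], [-0.283, -0.133, -0.95, 0.38], [0.0, 0.0, 0.0, 1.0]]
```

View pics/scene0.png

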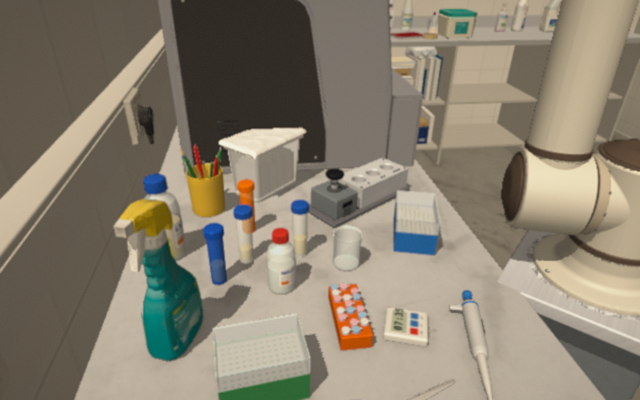

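View pics/top0.png

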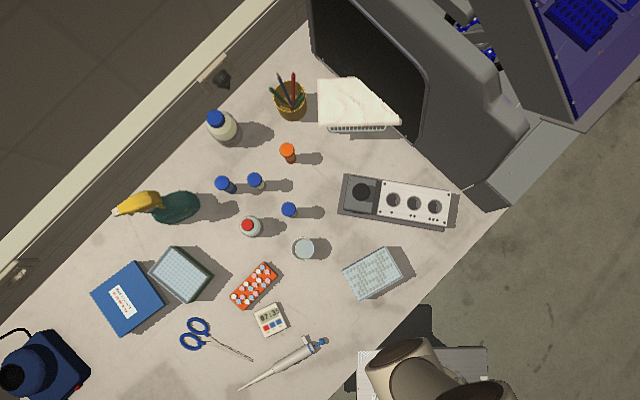

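View pics/wrist0.png

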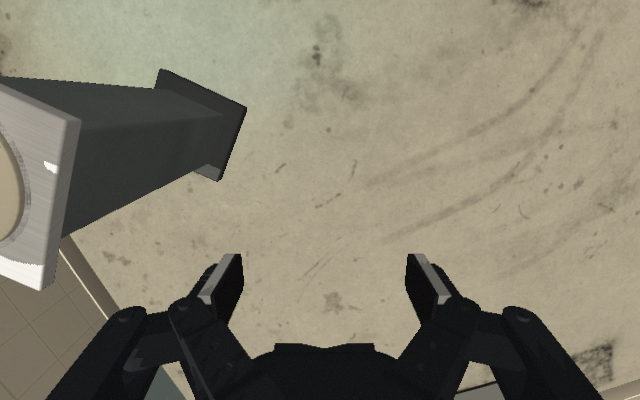

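```bash
cat > h.py <<'E'
import numpy as np, cv2
from workcell import bot, imaging
def px2w(cal,uv,z):
    K=np.array([[cal["fx"],0,cal["cx"]],[0,cal["fy"],cal["cy"]],[0,0,1.]])
    p=cv2.undistortPoints(np.array([[uv]],float),K,np.array(cal["D"],float))[0,0]
    T=np.array(cal["camera_from_world"]);R=T[:3,:3];t=T[:3,3]
    c=-R.T@t; d=R.T@np.array([p[0],p[1],1]); s=(z-c[2])/d[2]; return c+s*d
def w2px(cal,P):
    K=np.array([[cal["fx"],0,cal["cx"]],[0,cal["fy"],cal["cy"]],[0,0,1.]])
    T=np.array(cal["camera_from_world"]);r=cv2.Rodrigues(T[:3,:3])[0]
    return cv2.projectPoints(np.array(P,float).reshape(-1,3),r,T[:3,3],K,np.array(cal["D"],float))[0][:,0]
E
python3 - <<'E'
import cv2
t=cv2.imread('pics/top0.png'); s=cv2.imread('pics/scene0.png')
cv2.imwrite('pics/topA.png',cv2.resize(t[140:270,190:340],None,fx=5,fy=4.6,interpolation=cv2.INTER_CUBIC) if 0 else cv2.resize(t[150:270,200:350],None,fx=5,fy=5,interpolation=cv2.INTER_CUBIC))
cv2.imwrite('pics/topB.png',cv2.resize(t[160:240,330:470],None,fx=5,fy=5,interpolation=cv2.INTER_CUBIC))
cv2.imwrite('pics/scA.png',cv2.resize(s[170:300,190:370],None,fx=4,fy=4,interpolation=cv2.INTER_CUBIC))
from h import *
c=imaging.calibration("top");d=imaging.calibration("scene")
for uv in [(223,183),(255,180),(289,209)]:
    p=px2w(c,uv,.115);print(uv,p,w2px(d,p))
E
```

```text
(223, 183) [0.5474381  0.46138441 0.115     ] [[216.74539959 227.14339589]]
(255, 180) [0.55300181 0.38730781 0.115     ] [[245.72466758 208.46668479]]
(289, 209) [0.48465273 0.30942792 0.115     ] [[301.89804805 203.29414271]]
```

View pics/topA.png

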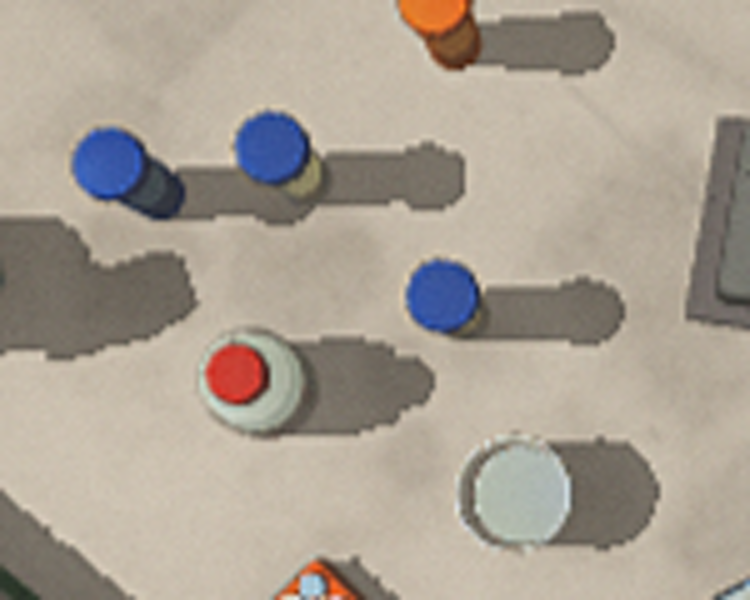

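View pics/topB.png

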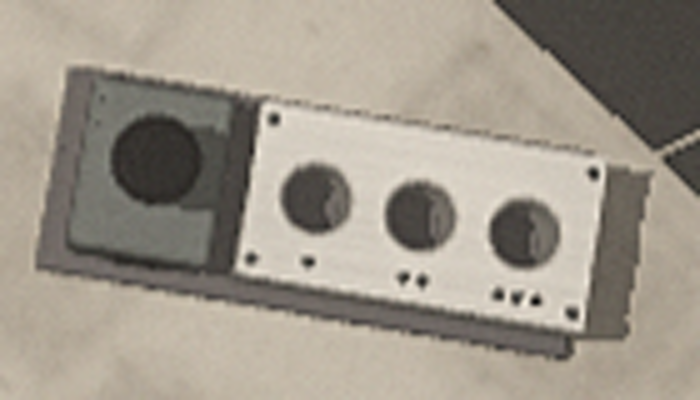

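View pics/scA.png

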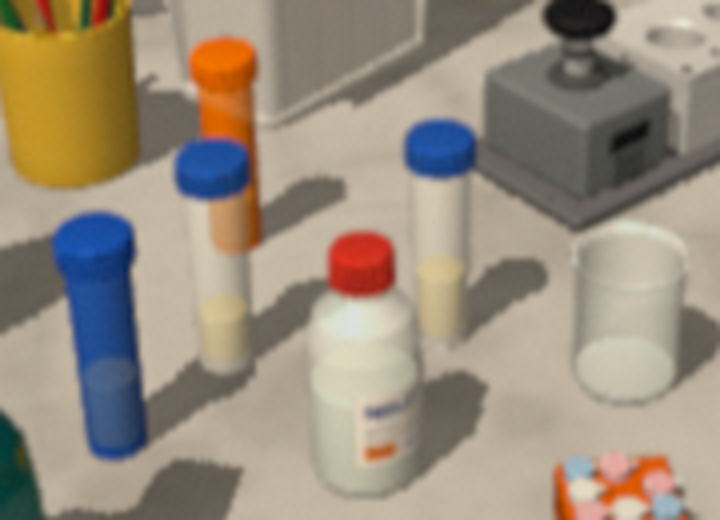

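Run:
```python
from h import *
c=imaging.calibration("top");d=imaging.calibration("scene")
for n,uv in dict(T1=(254.0,179.2),T2=(288.2,208.8)).items():
    p=px2w(c,uv,.115);print(n,p,w2px(d,p),w2px(d,p*[1,1,0]))
pk=[px2w(c,uv,.062) for uv in [(392.8,199.4),(413.6,202.8),(434.6,206.2)]]
k=px2w(c,(361.0,191.6),.106)
print(*pk,k)
m=np.array([[0,.005],[0,-.045],[0,-.095],[0,.085]]);P=np.array([*pk,k])[:,:2]
mc=m-m.mean(0);Pc=P-P.mean(0);H=mc.T@Pc
th=np.arctan2(H[0,1]-H[1,0],H[0,0]+H[1,1]);R=np.array([[np.cos(th),-np.sin(th)],[np.sin(th),np.cos(th)]])
t=P.mean(0)-R@m.mean(0);print(t,np.degrees(th));f=m@R.T+t;print(f,P-f)
print("scene",w2px(d,np.c_[f,[.062,.062,.062,.106]]))
print("bottle cap",px2w(c,(200+47.2,150+74.7),.117),"beaker rim",px2w(c,(200+102.8,150+98.5),.07), "orange",px2w(c,(287,149),.115),"blue",px2w(c,(222,182),.115))
s=cv2.imread('pics/scene0.png');cv2.imwrite('pics/scB.png',cv2.resize(s[140:230,290:420],None,fx=6,fy=6,interpolation=cv2.INTER_CUBIC))
```

```text
T1 [0.55490645 0.38961894 0.115     ] [[244.06041561 208.64610495]] [[248.0410486  259.37563912]]
T2 [0.4851428  0.31125392 0.115     ] [[301.07875344 203.59897933]] [[301.34788781 253.45851411]]
[0.50805256 0.06627023 0.062     ] [0.49902852 0.01710349 0.062     ] [ 0.49001988 -0.03242058  0.062     ] [0.52275561 0.14394635 0.106     ]
[0.50724599 0.06101483] -10.518199426299963
[[ 0.50815873  0.06593082]
 [ 0.49903134  0.01677097]
 [ 0.48990395 -0.03238888]
 [ 0.52276256  0.14458658]] [[-1.06172361e-04  3.39408639e-04]
 [-2.81473741e-06  3.32518539e-04]
 [ 1.15930940e-04 -3.17006483e-05]
 [-6.94384181e-06 -6.40226530e-04]]
scene [[359.52056913 178.53628475]
 [373.72320814 172.32052499]
 [387.16517329 166.4372265 ]
 [335.69872636 171.49716343]]
bottle cap [0.4502601  0.40487686 0.117     ] beaker rim [0.39485484 0.28182174 0.07      ] orange [0.62403436 0.31297702 0.115     ] blue [0.5498099  0.46372097 0.115     ]
```

View pics/scB.png

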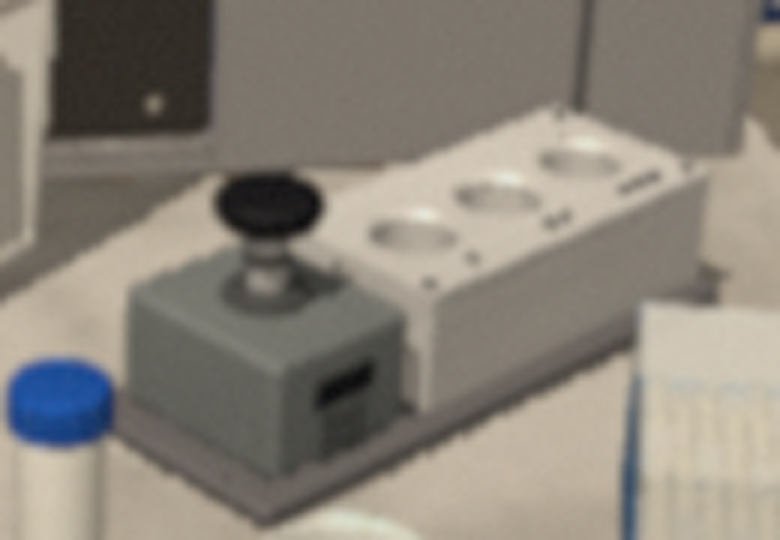

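```bash
cat >> h.py <<'E'
from scipy.spatial.transform import Rotation as Ro
def plan(target,yaw,step=4.0,n=12):
    o=bot.get_obs();p=np.array(o["ee_pos"]);R=Ro.from_euler('xyz',o["tcp_rot"],degrees=True)
    Rt=Ro.from_euler('xyz',[180,0,yaw],degrees=True);t=np.array(target,float)
    print("at",p.round(4),np.round(o["tcp_rot"],2),"t",round(o["time"],2),"open",round(o["opening"],4),"F",np.round(o["wrist_force"],1))
    for i in range(n):
        rv=(R.inv()*Rt).as_rotvec();m=np.abs(rv).max();rv=rv*min(1,.12/max(m,1e-9))
        d=(t-p)*100;l=np.linalg.norm(d);d=d*min(1,step/max(l,1e-9))
        if m<2e-3 and l<.02: break
        s=R.inv().apply(d);print([*rv.round(3).tolist(),*s.round(2).tolist()])
        p=p+d/100;R=R*Ro.from_rotvec(rv)
E
python3 -c "
from h import *
plan([.485,.311,.20],79.5)"
```

```text
at [ 0.2356 -0.4968  0.2307] [-179.94    0.     25.37] t 0.15 open 0.0851 F [ 0.9 -0.8  0.2]
[-0.0, -0.0, -0.12, 2.7, -2.95, 0.15]
[-0.0, -0.0, -0.12, 3.04, -2.6, 0.15]
[-0.0, -0.0, -0.12, 3.32, -2.22, 0.15]
[-0.0, -0.0, -0.12, 3.57, -1.8, 0.15]
[-0.0, -0.0, -0.12, 3.76, -1.37, 0.15]
[-0.0, -0.0, -0.12, 3.89, -0.91, 0.15]
[-0.0, -0.0, -0.12, 3.97, -0.43, 0.15]
[-0.0, -0.0, -0.105, 4.0, 0.05, 0.15]
[0.0, 0.0, 0.0, 3.97, 0.46, 0.15]
[0.0, 0.0, -0.0, 3.97, 0.46, 0.15]
[-0.0, -0.0, -0.0, 3.97, 0.46, 0.15]
[-0.0, -0.0, -0.0, 3.97, 0.46, 0.15]
```

Emit:
{"name": "servo_tool", "arguments": {
  "moves": [
    [[0,0,-0.12,2.7,-2.95,0,6],[0,0,-0.12,3.05,-2.6,0,6],[0,0,-0.12,3.3,-2.2,0,6],[0,0,-0.12,3.55,-1.8,0,6],[0,0,-0.12,3.75,-1.35,0,6],[0,0,-0.12,3.9,-0.9,0,6],[0,0,-0.12,3.95,-0.45,0,6],[0,0,-0.105,4,0.05,0,6],[0,0,0,4,0.45,0,6],[0,0,0,4,0.45,0,6],[0,0,0,4,0.45,0,6],[0,0,0,4,0.45,0,6]]
  ]
}}

```text
time: 1.15
ee_pos: [0.3661, -0.0225, 0.2262]
tcp_rot: [-179.8, -0.3, 81.5]
wrist_force: [0.2, -0.3, 0.2]
opening: 0.0601
```

```bash
python3 -c "
from h import *
plan([.485,.311,.20],79.5)"
```

```text
at [ 0.3661 -0.0225  0.2262] [-179.78   -0.34   81.51] t 1.15 open 0.0601 F [ 0.2 -0.3  0.2]
[-0.004, -0.006, 0.035, 3.91, 0.77, 0.32]
[0.0, 0.0, 0.0, 3.94, 0.63, 0.29]
[0.0, -0.0, -0.0, 3.94, 0.63, 0.29]
[0.0, 0.0, 0.0, 3.94, 0.63, 0.29]
[-0.0, -0.0, -0.0, 3.94, 0.63, 0.29]
[-0.0, -0.0, -0.0, 3.94, 0.63, 0.29]
[-0.0, -0.0, -0.0, 3.94, 0.63, 0.29]
[-0.0, -0.0, -0.0, 3.94, 0.63, 0.29]
[-0.0, -0.0, -0.0, 3.45, 0.55, 0.26]
```

Emit:
{"name": "servo_tool", "arguments": {
  "moves": [
    [[-0.004,-0.006,0.035,3.9,0.75,0.3,6],[0,0,0,3.95,0.65,0.3,6],[0,0,0,3.95,0.65,0.3,6],[0,0,0,3.95,0.65,0.3,6],[0,0,0,3.95,0.65,0.3,6],[0,0,0,3.95,0.65,0.3,6],[0,0,0,3.95,0.65,0.3,6],[0,0,0,3.9,0.6,0.3,6],[0,0,0,3.4,0.5,0.2,6],[0,0,0,0,0,0,6],[0,0,0,0,0,0,6]]
  ]
}}

```text
time: 2.07
ee_pos: [0.4837, 0.3341, 0.1953]
tcp_rot: [180.0, 0.1, 80.0]
wrist_force: [0.2, -1.0, -0.2]
opening: 0.0601
```

```bash
python3 -c "
from h import *
plan([.485,.311,.20],79.5)
c=imaging.calibration('wrist')
im=imaging.camera('wrist')
for P in [(.4851,.3113,.115),(.4851,.3113,0),(.5549,.3896,.115)]: print(w2px(c,P))
cv2.imwrite('pics/w1.png',im)"
```

```text
at [0.4837 0.3341 0.1953] [1.7995e+02 1.2000e-01 7.9980e+01] t 2.07 open 0.0601 F [ 0.2 -1.  -0.2]
[0.001, 0.002, 0.008, -2.26, 0.53, -0.46]
[[328.19414446 232.87448929]]
[[326.74162615 193.23200465]]
[[401.2870161  125.20018896]]
```

View pics/w1.png

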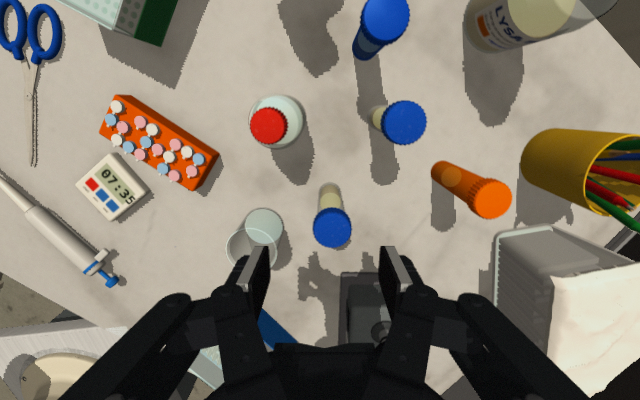

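Emit:
{"name": "servo_tool", "arguments": {
  "moves": [
    [[0,0,0.008,-2.2,0.5,-0.5,6],[0,0,0,0,0,0,6],[0,0,0,0,0,0,6]]
  ]
}}

```text
time: 2.37
ee_pos: [0.4839, 0.3087, 0.1998]
tcp_rot: [-180.0, 0.2, 79.4]
wrist_force: [-0.2, 0.1, 0.1]
opening: 0.06
```

```bash
python3 -c "
from h import *
plan([.485,.311,.20],79.5)
c=imaging.calibration('wrist')
im=imaging.camera('wrist')
for P in [(.4851,.3113,.115),(.4851,.3113,0),(.5549,.3896,.115)]: print(w2px(c,P))
cv2.imwrite('pics/w2.png',cv2.resize(im[80:280,240:440],None,fx=3,fy=3,interpolation=cv2.INTER_CUBIC))
c2=imaging.calibration('wrist');print(np.abs(np.array(c['camera_from_world'])-c2['camera_from_world']).max())
import pickle;pickle.dump(c,open('c2.pkl','wb'))
"
```

```text
at [0.4839 0.3087 0.1998] [-179.97    0.19   79.45] t 2.37 open 0.06 F [-0.2  0.1  0.1]
[-0.001, 0.003, -0.001, 0.24, 0.07, -0.02]
[[322.86560558 203.38464001]]
[[323.19384863 172.46648882]]
[[395.30414516  89.79548553]]
0.0005216563512883294
```

View pics/w2.png

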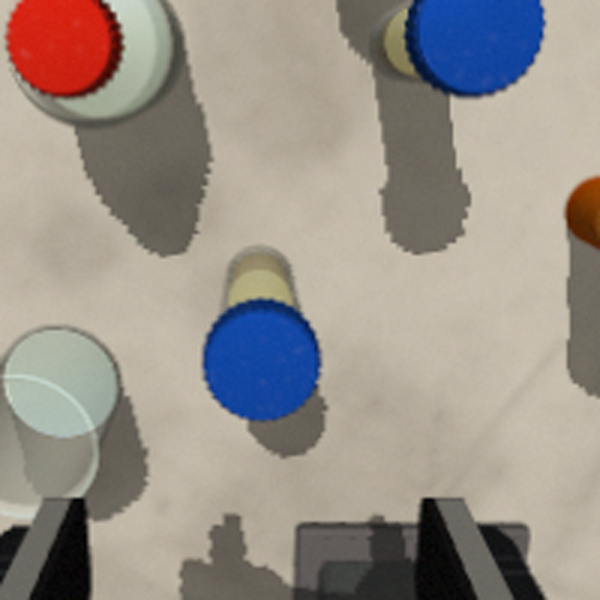

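```bash
python3 -c "
from h import *
import pickle;c=pickle.load(open('c2.pkl','rb'))
f=lambda x,y:(240+(x+.5)/3-.5,80+(y+.5)/3-.5)
for uv,z in [((262,362),.115),((474,34),.115)]:
  print(px2w(c,f(*uv),z))
"
```

```text
[0.48899742 0.31331841 0.115     ]
[0.55655121 0.38843935 0.115     ]
```

Emit:
{"name": "servo_tool", "arguments": {
  "moves": [
    [[0,0.003,0,0.4,0.25,1,6],[0,0,0,0,0,3,6],[0,0,0,0,0,3,6],[0,0,0,0,0,3,6],[0,0,0,0,0,2,6],[0,0,0,0,0,1,6],[0,0,0,0,0,0,6],[0,0,0,0,0,0,6]]
  ]
}}

```text
time: 3.08
ee_pos: [0.4886, 0.3121, 0.0646]
tcp_rot: [179.7, -0.3, 79.3]
wrist_force: [-0.1, -0.8, 0.2]
opening: 0.0602
```

```bash
python3 -c "
from h import *
plan([.487,.3125,.061],79.5)
c=imaging.calibration('wrist')
cv2.imwrite('pics/w3.png',imaging.camera('wrist')[:, 140:540])"
```

```text
at [0.4886 0.3121 0.0646] [179.74  -0.33  79.27] t 3.08 open 0.0602 F [-0.1 -0.8  0.2]
[0.004, -0.006, -0.004, 0.01, -0.16, 0.36]
```

View pics/w3.png

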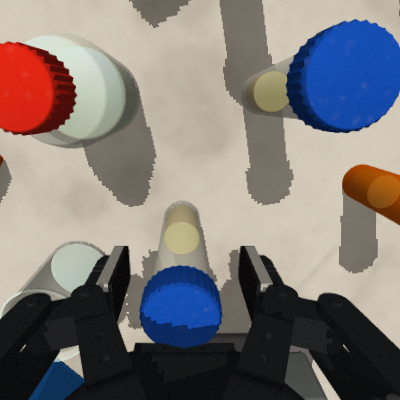

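Emit:
{"name": "servo_tool", "arguments": {
  "moves": [
    [[0.004,-0.006,0,0,-0.1,0.3,6],[0,0,0,0,0,0,4],[0,0,0,0,0,0,2],[0,0,0,0,0,0,2],[0,0,0,0,0,0,2],[0,0,0,0,0,0,2],[0,0,0,0,0,0,2],[0,0,0,0,0,0,2]]
  ],
  "force": 40
}}

```text
time: 3.8
ee_pos: [0.4904, 0.3144, 0.0679]
tcp_rot: [179.6, -0.3, 79.3]
wrist_force: [-0.2, 0.8, -0.4]
opening: 0.032
```

```bash
python3 -c "
from h import *
plan([.487,.3125,.061],79.5)
cv2.imwrite('pics/w4.png',imaging.camera('wrist')[:, 140:540])"
```

```text
at [0.4904 0.3144 0.0679] [179.61  -0.32  79.28] t 3.8 open 0.032 F [-0.2  0.8 -0.4]
[0.007, -0.006, -0.004, -0.25, -0.31, 0.68]
```

View pics/w4.png

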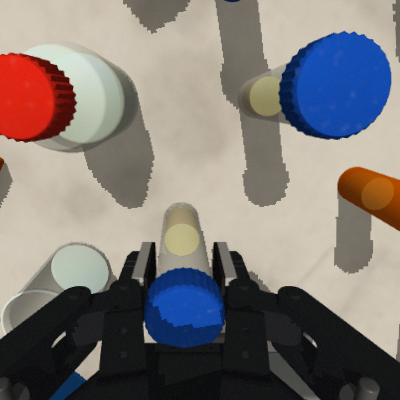

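Emit:
{"name": "servo_tool", "arguments": {
  "moves": [
    [[0.007,-0.006,0,0,0,0.4,2],[0,0,0,0,0,0.1,2],[0,0,0,0,0,0,2],[0,0,0,0,0,0,2]]
  ]
}}

```text
time: 4.18
ee_pos: [0.492, 0.3157, 0.0662]
tcp_rot: [179.8, -0.2, 79.3]
wrist_force: [-0.1, -0.5, -0.4]
opening: 0.0323
```

```bash
python3 -c "
from h import *
plan([.487,.3125,.061],79.5)
cv2.imwrite('pics/w5.png',cv2.resize(imaging.camera('wrist')[190:400, 220:430],None,fx=2.8,fy=2.8,interpolation=cv2.INTER_CUBIC))
cv2.imwrite('pics/s5.png',cv2.resize(imaging.camera('scene')[120:280, 210:400],None,fx=3.5,fy=3.5,interpolation=cv2.INTER_CUBIC))"
```

```text
at [0.492  0.3157 0.0662] [179.83  -0.19  79.29] t 4.18 open 0.0323 F [-0.1 -0.5 -0.4]
[0.003, -0.003, -0.004, -0.41, -0.43, 0.52]
```

View pics/w5.png

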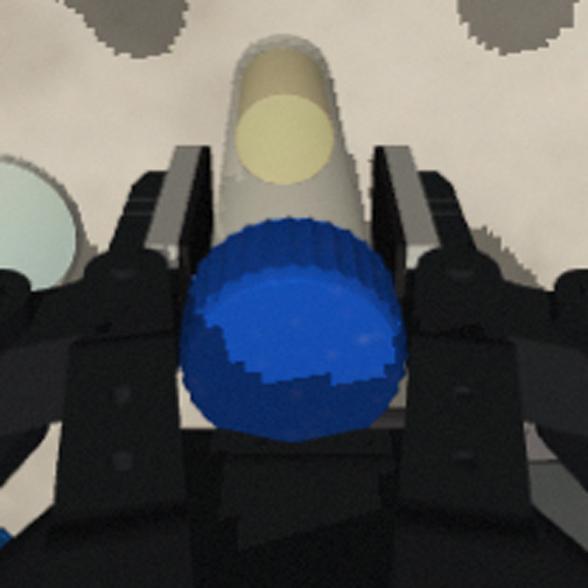

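View pics/s5.png

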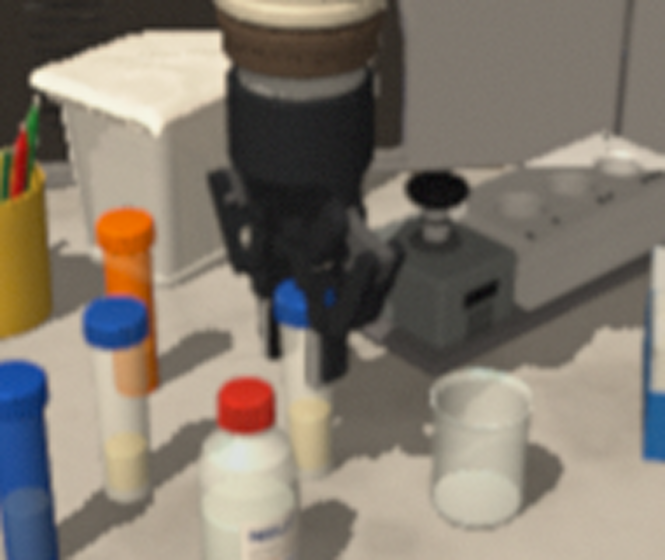

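```bash
python3 -c "
from h import *
c=imaging.calibration('wrist');o=bot.get_obs();p=o['ee_pos'];print(p)
for P in [(p[0],p[1],.115),(p[0]+.002,p[1]+.01,.115),(p[0],p[1],0.)]: print(w2px(c,P))
q=px2w(c,(324.6,315.7),.115);print(q); print(px2w(c,(220+285/2.8,190+75/2.8),0.0))"
```

```text
[0.49180877 0.31550879 0.06584929]
[[320.30398323 319.42820617]]
[[320.44130879 298.14439809]]
[[321.6077006  215.19429649]]
[0.493833   0.31698744 0.115     ]
[0.49169338 0.31417569 0.        ]
```

Emit:
{"name": "servo_tool", "arguments": {
  "moves": [
    [[0,0,0,0,0,0,5],[0,0,0,0,0,0,5],[0,0,0,0,0,-1,5],[0,0,0,0,0,-1,5],[0,0,0,0,0,-0.2,5],[0,0,0,0,0,0,5]]
  ]
}}

```text
time: 4.78
ee_pos: [0.4913, 0.315, 0.0892]
tcp_rot: [179.9, -0.1, 79.3]
wrist_force: [1.1, 0.1, 0.0]
opening: 0.0498
```

```bash
python3 -c "
from h import *
plan([.487,.3125,.090],79.5)
c=imaging.calibration('wrist')
cv2.imwrite('pics/w6.png',cv2.resize(imaging.camera('wrist')[190:400, 220:430],None,fx=2.8,fy=2.8,interpolation=cv2.INTER_CUBIC))
o=bot.get_obs();p=o['ee_pos'];print(w2px(c,(p[0],p[1],.115)))
import pickle;pickle.dump(c,open('c6.pkl','wb'))
"
```

```text
at [0.4913 0.315  0.0892] [ 1.7994e+02 -8.0000e-02  7.9280e+01] t 4.78 open 0.0498 F [1.1 0.1 0. ]
[0.001, -0.001, -0.004, -0.33, -0.37, -0.08]
[[320.75523205 284.90671344]]
```

View pics/w6.png

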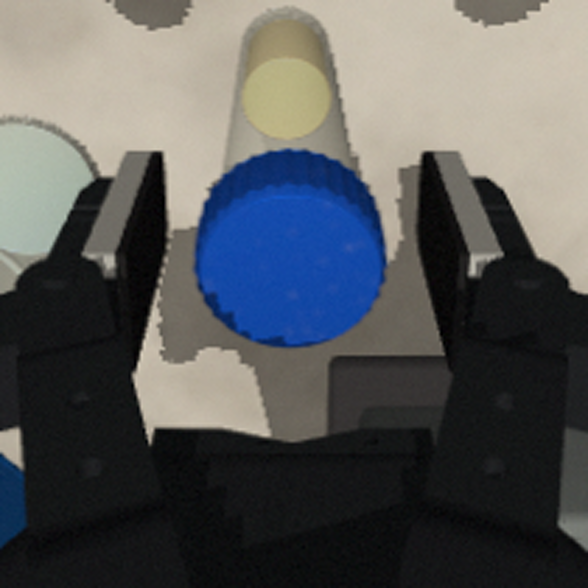

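Emit:
{"name": "servo_tool", "arguments": {
  "moves": [
    [[0,0,0,0,0,0,3],[0,0,0,0,0,0,2.5],[0,0,0,0,0,0,2.5],[0,0,0,0,0,0,2.5],[0,0,0,0,0,0,2.5]]
  ],
  "force": 50
}}

```text
time: 5.25
ee_pos: [0.4915, 0.3153, 0.0897]
tcp_rot: [179.9, -0.1, 79.3]
wrist_force: [-0.1, 0.0, 2.8]
opening: 0.0325
```

Emit:
{"name": "servo_tool", "arguments": {
  "moves": [
    [[0,0,0,0,0,-2,2.5],[0,0,0,0,0,-4,2.5],[0,0,0,0,0,-4,2.5],[0,0,0,0,0,-3,2.5],[0,0,0,0,0,0,2.5],[0,0,0,0,0,0,2.5]]
  ]
}}

```text
time: 5.75
ee_pos: [0.4893, 0.3137, 0.2202]
tcp_rot: [-179.7, 0.2, 79.3]
wrist_force: [0.0, 0.3, -0.3]
opening: 0.0331
```

```bash
python3 -c "
from h import *
plan([.508,.066,.21],79.5)
cv2.imwrite('pics/w7.png',cv2.resize(imaging.camera('wrist')[120:400, 180:460],None,fx=2,fy=2,interpolation=cv2.INTER_CUBIC))
"
```

```text
at [0.4893 0.3137 0.2202] [-179.75    0.23   79.28] t 5.75 open 0.0331 F [ 0.   0.3 -0.3]
[-0.004, 0.004, -0.004, -3.86, 1.04, 0.18]
[0.0, -0.0, -0.0, -3.86, 1.02, 0.16]
[-0.0, -0.0, -0.0, -3.86, 1.02, 0.16]
[-0.0, -0.0, -0.0, -3.86, 1.02, 0.16]
[-0.0, -0.0, -0.0, -3.86, 1.02, 0.16]
[-0.0, -0.0, -0.0, -3.86, 1.02, 0.16]
[-0.0, -0.0, -0.0, -0.83, 0.22, 0.04]
```

View pics/w7.png

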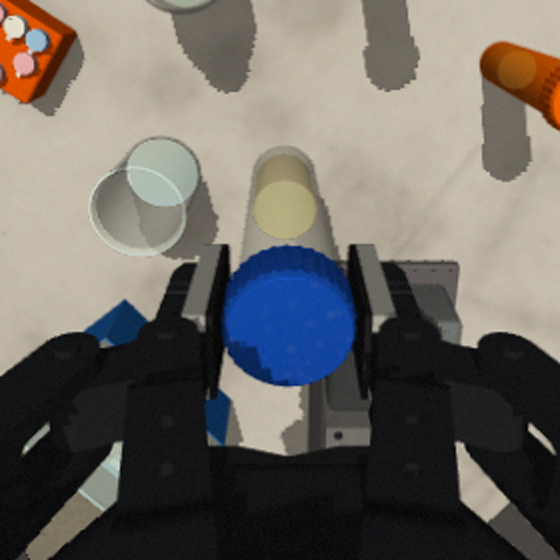

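Emit:
{"name": "servo_tool", "arguments": {
  "moves": [
    [[-0.004,0.004,-0.004,-2.5,0.6,0,2.5],[0,0,0,-3.8,1,0,2.5],[0,0,0,-3.8,1,0,2.5],[0,0,0,-3.8,1,0,2.5],[0,0,0,-3.8,1,0,2.5],[0,0,0,-3.8,1,0,2.5],[0,0,0,-2,0.5,0,2.5],[0,0,0,-0.5,0.1,0,2.5],[0,0,0,0,0,0,2.5],[0,0,0,0,0,0,2.5]]
  ]
}}

```text
time: 6.63
ee_pos: [0.5022, 0.0567, 0.2034]
tcp_rot: [-179.0, 0.4, 79.7]
wrist_force: [0.5, 0.0, -0.8]
opening: 0.0328
```

```bash
python3 -c "
from h import *
plan([.508,.066,.21],79.5)
im=imaging.camera('top');cv2.imwrite('pics/t8.png',cv2.resize(im[150:270,320:470],None,fx=5,fy=5,interpolation=cv2.INTER_CUBIC))
im=imaging.camera('scene');cv2.imwrite('pics/s8.png',cv2.resize(im[70:230,280:440],None,fx=3.5,fy=3.5,interpolation=cv2.INTER_CUBIC))
"
```

```text
at [0.5022 0.0567 0.2034] [-178.97    0.43   79.71] t 6.63 open 0.0328 F [ 0.5  0.  -0.8]
[-0.018, 0.008, 0.004, 1.01, 0.39, -0.67]
```

View pics/t8.png

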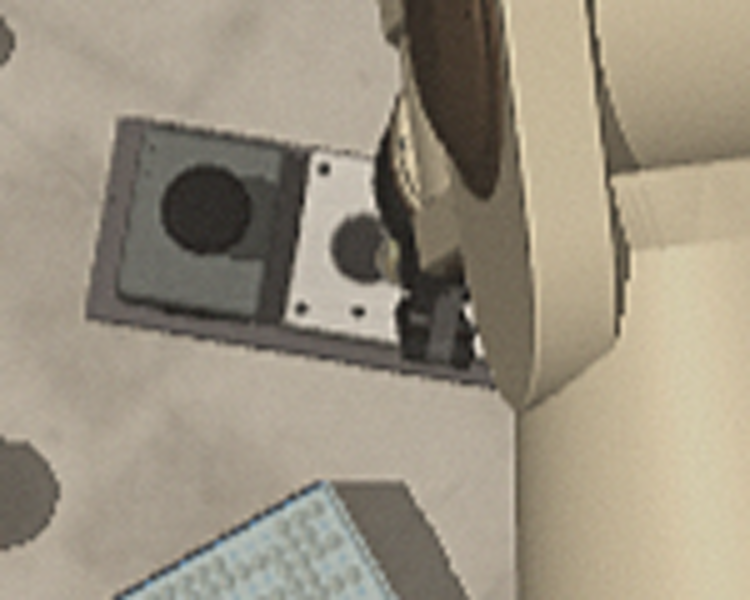

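View pics/s8.png

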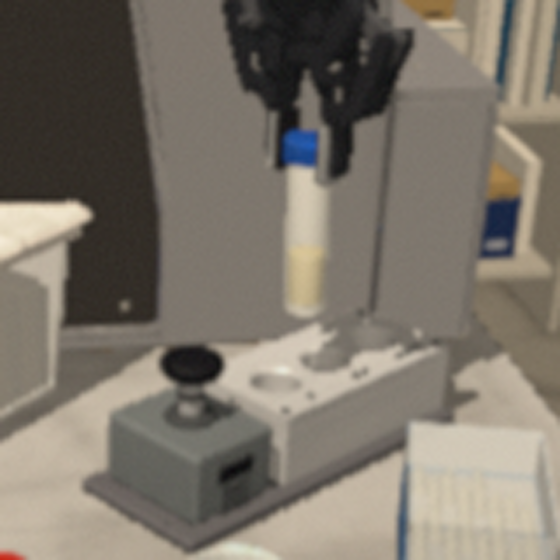

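Emit:
{"name": "servo_tool", "arguments": {
  "moves": [
    [[-0.018,0.008,0.004,1,0.4,0.5,2.5],[0,0,0,0,0,1,2.5],[0,0,0,0,0,1,2.5],[0,0,0,0,0,0.5,2.5],[0,0,0,0,0,0,2.5],[0,0,0,0,0,0,2.5]]
  ]
}}

```text
time: 7.23
ee_pos: [0.507, 0.0716, 0.1695]
tcp_rot: [-179.9, 0.0, 80.0]
wrist_force: [-0.4, -0.2, -0.6]
opening: 0.0328
```

```bash
cat > chk.py <<'E'
from h import *
import sys
n=sys.argv[1]; P=eval(sys.argv[2]) if len(sys.argv)>2 else [.508,.066,.21]
plan(P,79.5)
c=imaging.calibration('wrist')
im=imaging.camera('wrist');cv2.imwrite(f'pics/w{n}.png',cv2.resize(im[150:400,190:440],None,fx=2.4,fy=2.4,interpolation=cv2.INTER_CUBIC))
d=imaging.calibration('scene')
im=imaging.camera('scene')[60:200,310:430];cv2.imwrite(f'pics/s{n}.png',cv2.resize(im,None,fx=4.2,fy=4.2,interpolation=cv2.INTER_CUBIC))
E
python3 chk.py 9
```

```text
at [0.507  0.0716 0.1695] [-1.7985e+02  1.0000e-02  8.0040e+01] t 7.23 open 0.0328 F [-0.4 -0.2 -0.6]
[-0.003, 0.0, 0.009, -0.52, 0.18, -3.96]
[-0.0, -0.0, -0.0, -0.01, 0.0, -0.09]
```

View pics/w9.png

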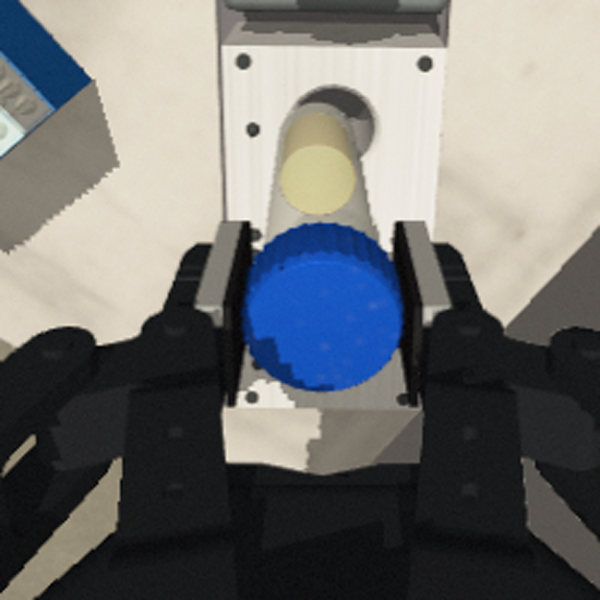

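View pics/s9.png

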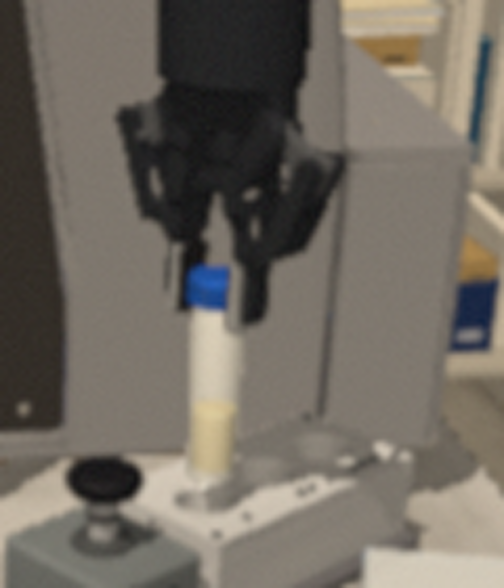

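```bash
python3 -c "
from h import *
import pickle
o=bot.get_obs();print(o['ee_pos'],o['time'])
c=imaging.calibration('wrist');pickle.dump((c,o),open('c10.pkl','wb'))
im=imaging.camera('wrist')
cv2.imwrite('pics/w10.png',cv2.resize(im[165:265,265:385],None,fx=6,fy=6,interpolation=cv2.INTER_CUBIC))
"
```

```text
[0.50723453 0.07147573 0.16997171] 7.3333
```

View pics/w10.png

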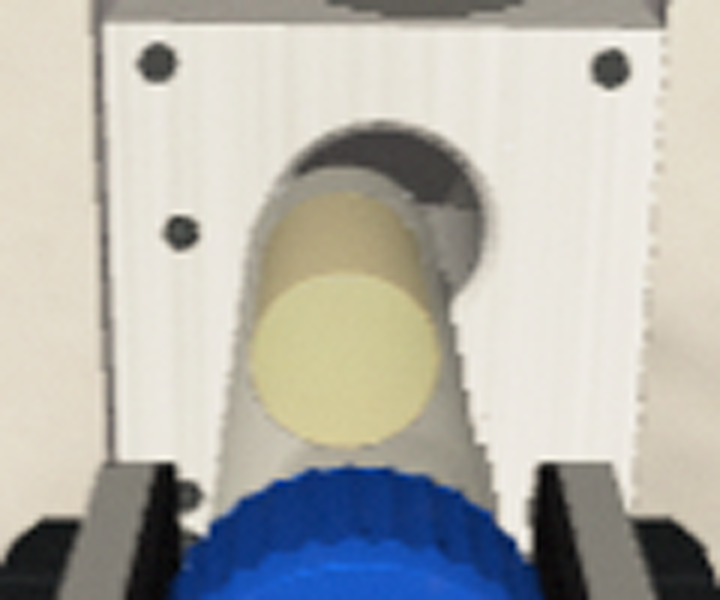

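```bash
python3 -c "
from h import *
import pickle
c,o=pickle.load(open('c10.pkl','rb'));p=o['ee_pos'];a=np.radians(80.0);X=np.array([np.cos(a),np.sin(a)]);Y=np.array([np.sin(a),-np.cos(a)])
f=lambda x,y:(265+(x+.5)/6-.5,165+(y+.5)/6-.5)
def t(uv,z):
  q=px2w(c,f(*uv),z)[:2]-p[:2];return (q@X*1e3).round(1),(q@Y*1e3).round(1)
print('foot far',t((345,168),.081),'-14')
print('pocket far',t((379,121),.062),t((379,128),.062))
print('pocket right',t((488,215),.062),'blockedges',t((108,215),.062),t((653,215),.062))
print('screw',t((610,68),.062),t((158,62),.062))
"
```

```text
foot far (np.float64(11.2), np.float64(-0.0)) -14
pocket far (np.float64(12.9), np.float64(5.0)) (np.float64(11.8), np.float64(5.0))
pocket right (np.float64(-2.1), np.float64(21.8)) blockedges (np.float64(-2.1), np.float64(-36.7)) (np.float64(-2.1), np.float64(47.2))
screw (np.float64(21.1), np.float64(39.5)) (np.float64(22.0), np.float64(-28.1))
```

Emit:
{"name": "servo_tool", "arguments": {
  "moves": [
    [[-0.003,0,0.008,-0.3,0.48,0.6,2.5],[0,0,0,0,0,0.4,2.5],[0,0,0,0,0,0,2.5],[0,0,0,0,0,0,2.5]]
  ]
}}

```text
time: 7.72
ee_pos: [0.5128, 0.0668, 0.1602]
tcp_rot: [179.8, -0.0, 79.4]
wrist_force: [-0.1, 0.5, 0.6]
opening: 0.0325
```

```bash
cat > chk2.py <<'E'
from h import *
import pickle,sys
n=sys.argv[1]
o=bot.get_obs();print(o['ee_pos'],o['tcp_rot'],o['time'],o['wrist_force'])
c=imaging.calibration('wrist');pickle.dump((c,o),open(f'c{n}.pkl','wb'))
im=imaging.camera('wrist')
cv2.imwrite(f'pics/w{n}.png',cv2.resize(im[165:265,265:385],None,fx=6,fy=6,interpolation=cv2.INTER_CUBIC))
im=imaging.camera('scene')[130:210,310:410];cv2.imwrite(f'pics/s{n}.png',cv2.resize(im,None,fx=6,fy=6,interpolation=cv2.INTER_CUBIC))
E
python3 chk2.py 11
```

```text
[0.51275344 0.06675436 0.16024246] [ 1.79787010e+02 -3.92104039e-02  7.94397595e+01] 7.7167 [-0.12104989  0.46436143  0.59753728]
```

View pics/w11.png

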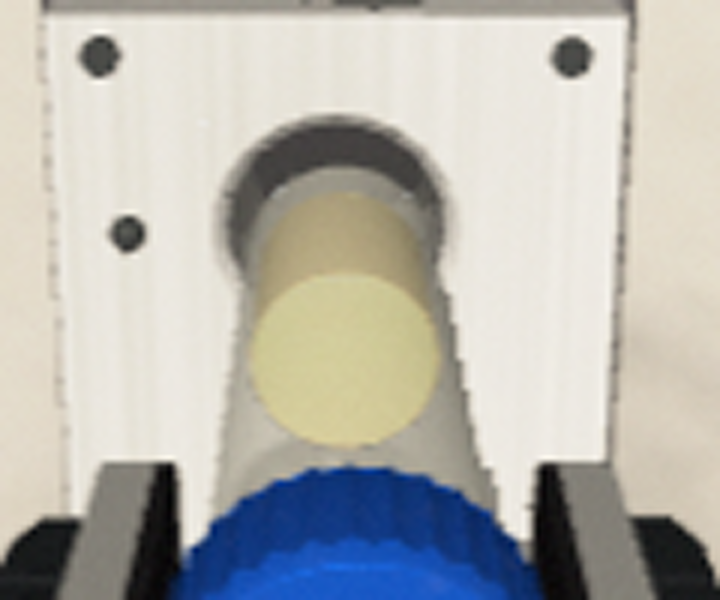

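View pics/s11.png

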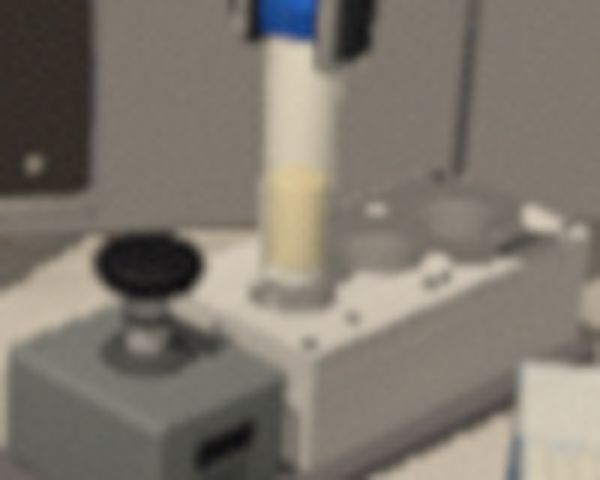

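```bash
cat > rel.py <<'E'
from h import *
import pickle,sys
def rel(n,foot,pock,zf,dz=0):
  c,o=pickle.load(open(f'c{n}.pkl','rb'));p=o['ee_pos'];a=np.radians(o['tcp_rot'][2]);X=np.array([np.cos(a),np.sin(a)]);Y=np.array([np.sin(a),-np.cos(a)])
  f=lambda x,y:(265+(x+.5)/6-.5,165+(y+.5)/6-.5)
  def t(uv,z):
    q=px2w(c,f(*uv),z)[:2]-p[:2];return np.array([q@X*1e3,q@Y*1e3]).round(1)
  a=t(foot,zf)-[14,0]; b=t(pock,.062)-[18.5,0];print('foot',a,'pocket',b,'move',b-a)
E
python3 -c "
from rel import *
rel(11,(345,168),(337,114),.071);rel(10,(345,168),(379,120),.081)"
```

```text
foot [-2.8  0.5] pocket [-1.9 -0.7] move [ 0.9 -1.2]
foot [-2.8 -0. ] pocket [-5.5  5. ] move [-2.7  5. ]
```

Emit:
{"name": "servo_tool", "arguments": {
  "moves": [
    [[0.004,0,0,0.08,-0.12,0.5,2.5],[0,0,0,0,0,0.8,2.5],[0,0,0,0,0,0.8,2.5],[0,0,0,0,0,0.8,2.5],[0,0,0,0,0,0,2.5]]
  ]
}}

```text
time: 8.23
ee_pos: [0.5116, 0.0681, 0.1285]
tcp_rot: [-180.0, -0.1, 79.5]
wrist_force: [0.5, -0.7, 0.1]
opening: 0.0328
```

```bash
python3 chk2.py 12
```

```text
[0.51158495 0.06811004 0.12854204] [-1.79981600e+02 -5.31352390e-02  7.94607801e+01] 8.2333 [ 0.49585218 -0.67027788  0.08827669]
```

View pics/w12.png

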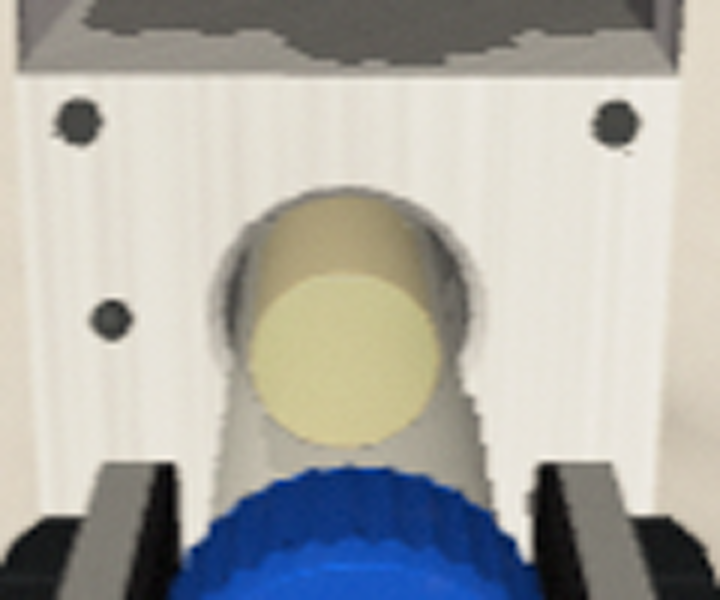

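View pics/s12.png

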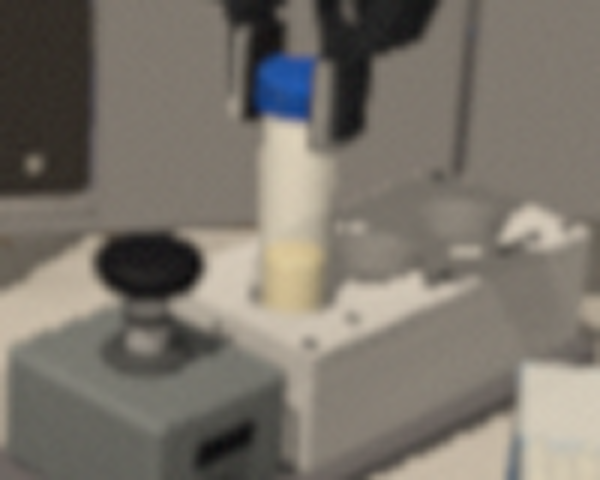

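Emit:
{"name": "servo_tool", "arguments": {
  "moves": [
    [[0,0,0,0,0,0.9,2.5],[0,0,0,0,0,0.9,2.5],[0,0,0,0,0,0.5,2.5],[0,0,0,0,0,0,2.5]]
  ]
}}

```text
time: 8.67
ee_pos: [0.5125, 0.0682, 0.1055]
tcp_rot: [179.9, -0.1, 79.5]
wrist_force: [0.1, -0.0, -0.6]
opening: 0.0321
```

Emit:
{"name": "servo_tool", "arguments": {
  "moves": [
    [[0,0,0,0,0,0.3,2.5],[0,0,0,0,0,0.2,2.5],[0,0,0,0,0,0.1,2.5]]
  ]
}}

```text
time: 8.92
ee_pos: [0.513, 0.0686, 0.1016]
tcp_rot: [179.7, -0.2, 79.5]
wrist_force: [-3.4, 0.7, 8.6]
opening: 0.033
```

Contact with the floor (8.6 N) at the expected height. Release and rise.

Emit:
{"name": "servo_tool", "arguments": {
  "moves": [
    [[0,0,0,0,0,0,5],[0,0,0,0,0,0,6],[0,0,0,0,0,0,6],[0,0,0,0,0,0,6],[0,0,0,0,0,-1.5,6],[0,0,0,0,0,-3,6],[0,0,0,0,0,-4,6],[0,0,0,0,0,-3,6],[0,0,0,0,0,0,6]]
  ]
}}

```text
time: 9.67
ee_pos: [0.5107, 0.068, 0.2181]
tcp_rot: [-180.0, -0.1, 79.5]
wrist_force: [1.3, 0.2, 1.1]
opening: 0.0601
```

```bash
python3 chk.py 13 [.555,.389,.215]
```

```text
at [0.5107 0.068  0.2181] [-1.7997e+02 -8.0000e-02  7.9470e+01] t 9.67 open 0.0601 F [1.3 0.2 1.1]
[-0.0, -0.001, -0.001, 4.0, -0.19, 0.04]
[0.0, 0.0, 0.0, 4.0, -0.18, 0.04]
[-0.0, -0.0, -0.0, 4.0, -0.18, 0.04]
[-0.0, -0.0, -0.0, 4.0, -0.18, 0.04]
[-0.0, -0.0, -0.0, 4.0, -0.18, 0.04]
[-0.0, -0.0, -0.0, 4.0, -0.18, 0.04]
[-0.0, -0.0, -0.0, 4.0, -0.18, 0.04]
[-0.0, -0.0, -0.0, 4.0, -0.18, 0.04]
[-0.0, -0.0, -0.0, 0.41, -0.02, 0.0]
```

View pics/w13.png

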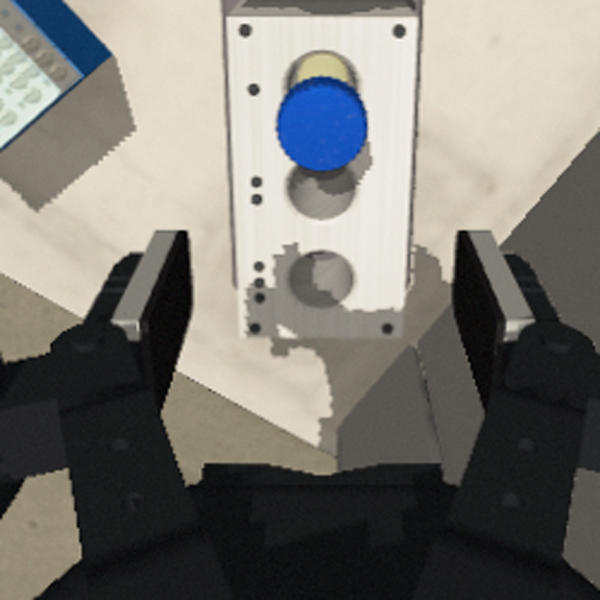

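View pics/s13.png

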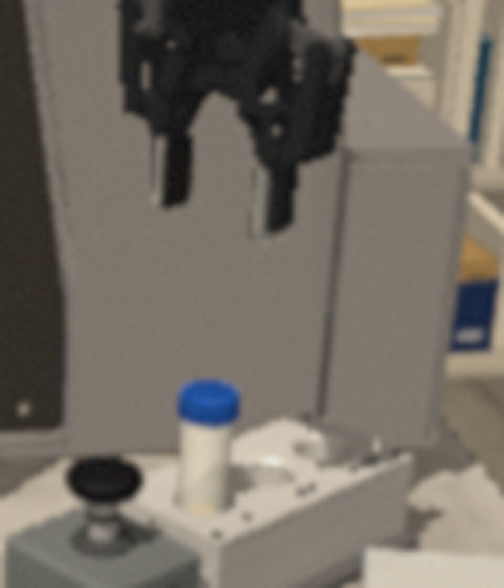

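Emit:
{"name": "servo_tool", "arguments": {
  "moves": [
    [[0,0,0,3,-0.15,0,6],[0,0,0,4,-0.2,0,6],[0,0,0,4,-0.2,0,6],[0,0,0,4,-0.2,0,6],[0,0,0,4,-0.2,0,6],[0,0,0,4,-0.2,0,6],[0,0,0,4,-0.2,0,6],[0,0,0,2.5,0,0,6],[0,0,0,1,0,0,6],[0,0,0,0,0,0,6],[0,0,0,0,0,0,6]]
  ]
}}

```text
time: 10.68
ee_pos: [0.55, 0.3819, 0.1909]
tcp_rot: [-178.7, 0.9, 79.2]
wrist_force: [-0.1, 0.3, -0.1]
opening: 0.0598
```

```bash
python3 -c "
from h import *
plan([.557,.390,.20],79.5)
c=imaging.calibration('wrist')
im=imaging.camera('wrist');cv2.imwrite('pics/w14.png',cv2.resize(im[100:400,170:470],None,fx=2,fy=2,interpolation=cv2.INTER_CUBIC))
o=bot.get_obs();p=o['ee_pos']
print(w2px(c,[(p[0],p[1],.115),(.557,.390,.115),(.557,.390,0)]))
import pickle;pickle.dump((c,o),open('c14.pkl','wb'))"
```

```text
at [0.55   0.3819 0.1909] [-178.72    0.94   79.24] t 10.68 open 0.0598 F [-0.1  0.3 -0.1]
[-0.022, 0.016, -0.005, 0.92, 0.52, -0.93]
[[323.95407264 209.545703  ]
 [330.65214067 198.21801736]
 [330.59833741 166.71740392]]
```

View pics/w14.png

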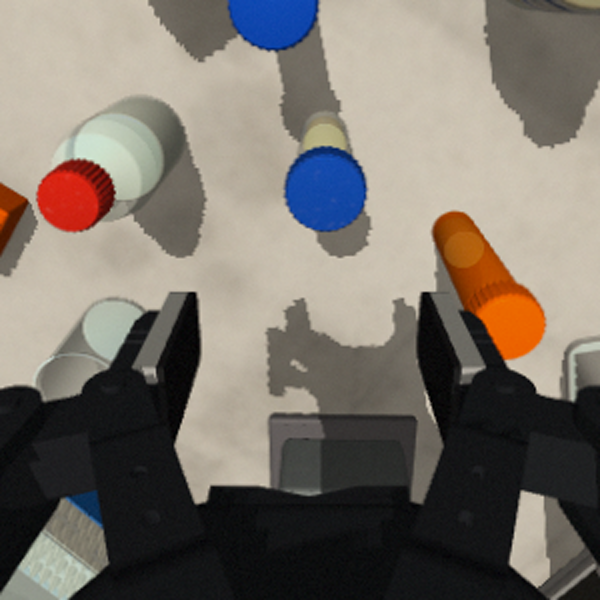

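Emit:
{"name": "servo_tool", "arguments": {
  "moves": [
    [[-0.022,0.016,-0.005,1.1,0.55,-0.5,6],[0,0,0,0,0,1.5,6],[0,0,0,0,0,2.5,6],[0,0,0,0,0,1.5,6],[0,0,0,0,0,0,6],[0,0,0,0,0,0,6]]
  ]
}}

```text
time: 11.23
ee_pos: [0.5614, 0.3874, 0.1429]
tcp_rot: [179.5, -0.4, 79.2]
wrist_force: [-0.7, 0.7, 1.3]
opening: 0.0597
```

```bash
python3 -c "
from h import *
plan([.557,.392,.090],79.5)
c=imaging.calibration('wrist')
im=imaging.camera('wrist');cv2.imwrite('pics/w15.png',cv2.resize(im[190:400,220:430],None,fx=2.8,fy=2.8,interpolation=cv2.INTER_CUBIC))
o=bot.get_obs();p=o['ee_pos']
print(w2px(c,[(p[0],p[1],.115),(.557,.392,.115)]))"
```

```text
at [0.5614 0.3874 0.1429] [179.48  -0.38  79.18] t 11.23 open 0.0597 F [-0.7  0.7  1.3]
[0.009, -0.007, -0.006, 0.25, -0.42, 3.97]
[-0.0, -0.0, 0.0, 0.09, -0.13, 1.31]
[[321.17637497 236.34751178]
 [313.10457527 231.21701301]]
```

View pics/w15.png

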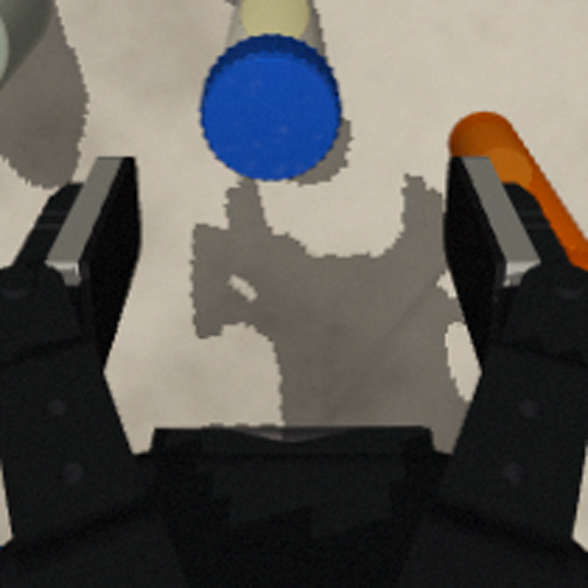

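Emit:
{"name": "servo_tool", "arguments": {
  "moves": [
    [[0.009,-0.007,-0.006,0.4,-0.5,1,6],[0,0,0,0,0,1.5,6],[0,0,0,0,0,1.5,6],[0,0,0,0,0,0.8,6],[0,0,0,0,0,0,6],[0,0,0,0,0,0,6]]
  ]
}}

```text
time: 11.78
ee_pos: [0.5592, 0.3943, 0.099]
tcp_rot: [179.7, -0.3, 79.5]
wrist_force: [0.1, 0.5, 0.5]
opening: 0.0602
```

```bash
python3 -c "
from h import *
plan([.557,.392,.090],79.5)
c=imaging.calibration('wrist')
im=imaging.camera('wrist');cv2.imwrite('pics/w16.png',cv2.resize(im[190:400,220:430],None,fx=2.8,fy=2.8,interpolation=cv2.INTER_CUBIC))
o=bot.get_obs();p=o['ee_pos']
print(w2px(c,[(p[0],p[1],.115),(.557,.392,.115)]))"
```

```text
at [0.5592 0.3943 0.099 ] [179.69  -0.32  79.52] t 11.78 open 0.0602 F [0.1 0.5 0.5]
[0.005, -0.006, 0.0, -0.27, -0.18, 0.9]
[[320.98697897 273.30588862]
 [317.52431078 277.83587439]]
```

View pics/w16.png

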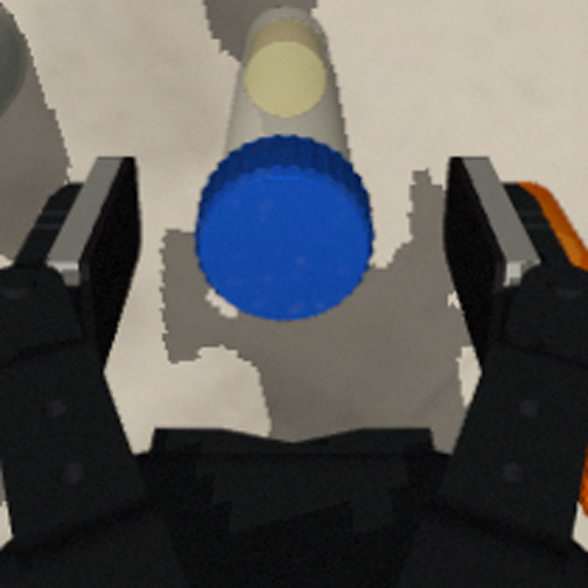

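Emit:
{"name": "servo_tool", "arguments": {
  "moves": [
    [[0.005,-0.006,0,-0.2,-0.17,0.6,6],[0,0,0,0,0,0.3,5],[0,0,0,0,0,0.1,3],[0,0,0,0,0,0,2.5],[0,0,0,0,0,0,2.5],[0,0,0,0,0,0,2.5],[0,0,0,0,0,0,2.5]]
  ]
}}

```text
time: 12.42
ee_pos: [0.5581, 0.3933, 0.0915]
tcp_rot: [179.8, -0.1, 79.5]
wrist_force: [0.1, -0.0, -0.4]
opening: 0.0325
```

Emit:
{"name": "servo_tool", "arguments": {
  "moves": [
    [[0,0,0,0,0,-2,2.5],[0,0,0,0,0,-4,2.5],[0,0,0,0,0,-4,2.5],[0,0,0,0,0,-4,2.5],[0,0,0,0,0,-1,2.5],[0,0,0,0,0,0,2.5]]
  ]
}}

```text
time: 12.92
ee_pos: [0.5559, 0.3917, 0.2444]
tcp_rot: [-179.9, 0.2, 79.5]
wrist_force: [0.7, 0.1, -0.8]
opening: 0.0327
```

```bash
python3 -c "
from h import *
plan([.503,.019,.236],79.5)
c=imaging.calibration('wrist')
im=imaging.camera('wrist');cv2.imwrite('pics/w17.png',cv2.resize(im[190:400,220:430],None,fx=2.8,fy=2.8,interpolation=cv2.INTER_CUBIC))
o=bot.get_obs();p=o['ee_pos']
print(w2px(c,[(p[0],p[1],p[2]+.025)]))"
```

```text
at [0.5559 0.3917 0.2444] [-1.7989e+02  1.6000e-01  7.9520e+01] t 12.92 open 0.0327 F [ 0.7  0.1 -0.8]
[-0.002, 0.003, 0.0, -4.0, 0.17, 0.1]
[-0.0, -0.0, 0.0, -4.0, 0.17, 0.09]
[-0.0, -0.0, 0.0, -4.0, 0.17, 0.09]
[0.0, -0.0, 0.0, -4.0, 0.17, 0.09]
[0.0, -0.0, 0.0, -4.0, 0.17, 0.09]
[0.0, -0.0, 0.0, -4.0, 0.17, 0.09]
[0.0, -0.0, 0.0, -4.0, 0.17, 0.09]
[0.0, -0.0, 0.0, -4.0, 0.17, 0.09]
[0.0, -0.0, 0.0, -4.0, 0.17, 0.09]
[0.0, -0.0, 0.0, -1.65, 0.07, 0.04]
[[320.515844  283.5584384]]
```

View pics/w17.png

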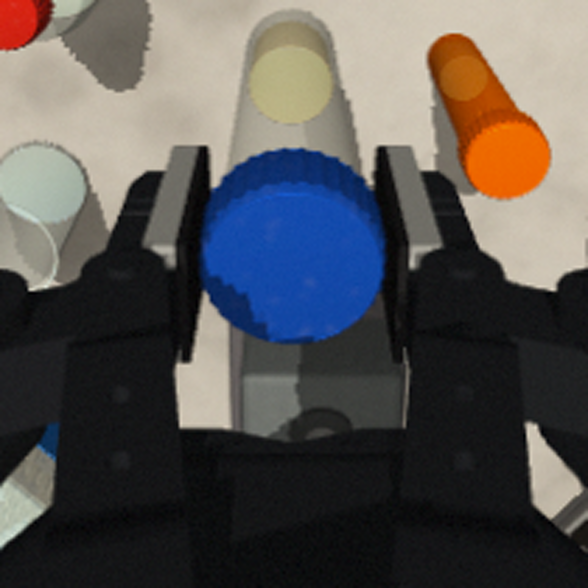

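Emit:
{"name": "servo_tool", "arguments": {
  "moves": [
    [[0,0.003,0,-2.5,0.1,-1,2.5],[0,0,0,-4,0.15,-0.5,2.5],[0,0,0,-4,0.15,-0.3,2.5],[0,0,0,-4,0.15,-0.2,2.5],[0,0,0,-4,0.15,-0.2,2.5],[0,0,0,-4,0.15,-0.2,2.5]]
  ]
}}

```text
time: 13.47
ee_pos: [0.5205, 0.1678, 0.2539]
tcp_rot: [-179.2, 0.4, 80.1]
wrist_force: [0.7, -0.0, 0.2]
opening: 0.0325
```

```bash
python3 -c "
from h import *
plan([.503,.019,.25],79.5)"
```

```text
at [0.5205 0.1678 0.2539] [-179.2     0.41   80.1 ] t 13.47 open 0.0325 F [ 0.7 -0.   0.2]
[-0.014, 0.007, 0.01, -3.99, 0.22, 0.13]
[-0.0, 0.0, 0.0, -3.99, 0.26, 0.1]
[-0.0, -0.0, -0.0, -3.99, 0.26, 0.1]
[-0.0, -0.0, -0.0, -2.98, 0.2, 0.08]
```

Emit:
{"name": "servo_tool", "arguments": {
  "moves": [
    [[-0.014,0.007,0.01,-3.5,0.25,-0.3,2.5],[0,0,0,-3.5,0.25,-0.3,2.5],[0,0,0,-3,0.2,-0.2,2.5],[0,0,0,-1.5,0.1,0,2.5],[0,0,0,0,0,0,2.5],[0,0,0,0,0,0,2.5]]
  ]
}}

```text
time: 13.97
ee_pos: [0.5015, 0.0405, 0.2523]
tcp_rot: [-179.5, 0.3, 79.1]
wrist_force: [-0.5, 0.3, 0.2]
opening: 0.0326
```

```bash
python3 -c "
from h import *
plan([.503,.019,.17],79.5)"
```

```text
at [0.5015 0.0405 0.2523] [-179.47    0.3    79.06] t 13.97 open 0.0326 F [-0.5  0.3  0.2]
[-0.009, 0.005, -0.008, -0.96, 0.29, 3.87]
[0.0, 0.0, -0.0, -0.98, 0.25, 3.87]
[-0.0, -0.0, -0.0, -0.13, 0.03, 0.49]
```

Emit:
{"name": "servo_tool", "arguments": {
  "moves": [
    [[-0.009,0.005,-0.008,-2.1,0.6,0,2.5],[0,0,0,0,0,0.5,2.5],[0,0,0,0,0,2,2.5],[0,0,0,0,0,2.5,2.5],[0,0,0,0,0,1.5,2.5],[0,0,0,0,0,0,2.5],[0,0,0,0,0,0,2.5]]
  ]
}}

```text
time: 14.55
ee_pos: [0.5024, 0.0241, 0.1774]
tcp_rot: [-179.5, 0.0, 79.8]
wrist_force: [0.1, 0.5, 0.3]
opening: 0.0324
```

```bash
python3 chk2.py 18; python3 chk.py 18b [.503,.019,.17]
```

```text
[0.50242237 0.02410681 0.177437  ] [-1.79547200e+02  1.10159730e-02  7.97801946e+01] 14.55 [0.10509411 0.50033581 0.3273408 ]
at [0.5028 0.0239 0.1783] [-179.62   -0.     79.78] t 14.65 open 0.0327 F [0.3 0.4 0.9]
[-0.007, 0.0, 0.005, -0.48, 0.11, 0.83]
```

View pics/w18b.png

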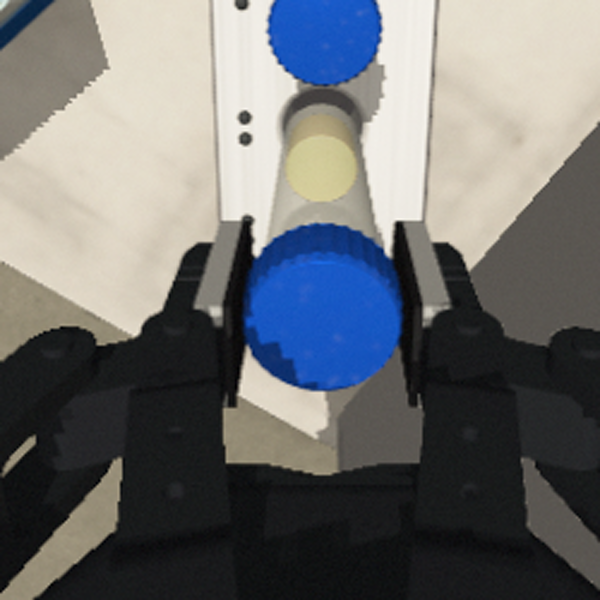

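View pics/s18.png

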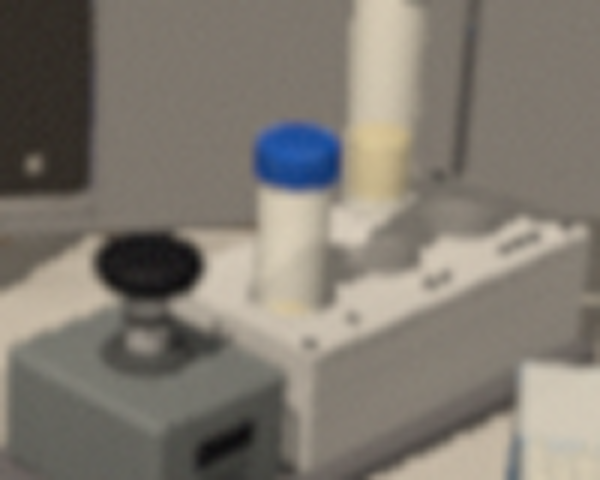

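View pics/w18.png

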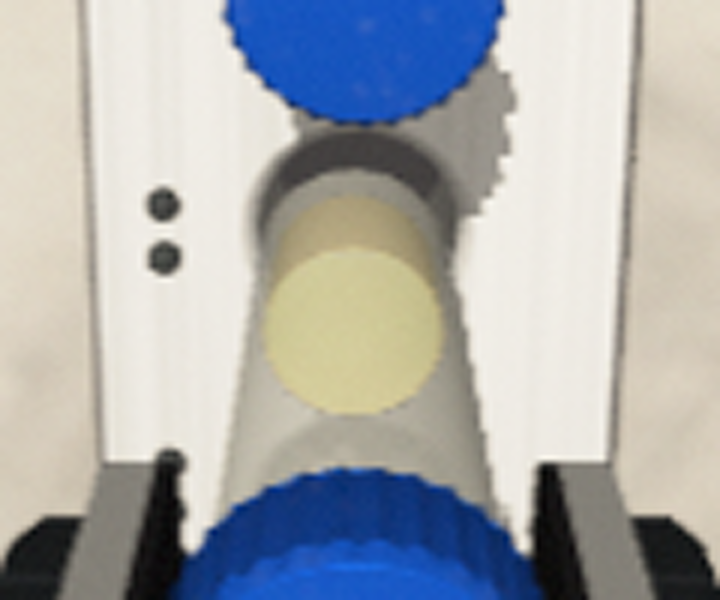

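```bash
python3 -c "
from rel import *
rel(18,(353,170),(358,128),.087)"
```

```text
foot [-3.5  0.6] pocket [-8.8  1.1] move [-5.3  0.5]
```

Emit:
{"name": "servo_tool", "arguments": {
  "moves": [
    [[-0.007,0,0.005,-0.5,0.08,0.5,2.5],[0,0,0,0,0,0.7,2.5],[0,0,0,0,0,0.4,2.5],[0,0,0,0,0,0,2.5],[0,0,0,0,0,0,2.5]]
  ]
}}

```text
time: 15.17
ee_pos: [0.5045, 0.018, 0.1642]
tcp_rot: [179.6, -0.1, 79.4]
wrist_force: [-0.9, 0.1, -1.0]
opening: 0.0328
```

```bash
python3 chk2.py 19
```

```text
[0.5045168  0.01795056 0.16418377] [ 1.79594659e+02 -7.25204495e-02  7.94120592e+01] 15.1667 [-0.92176732  0.10871819 -1.02038925]
```

View pics/w19.png

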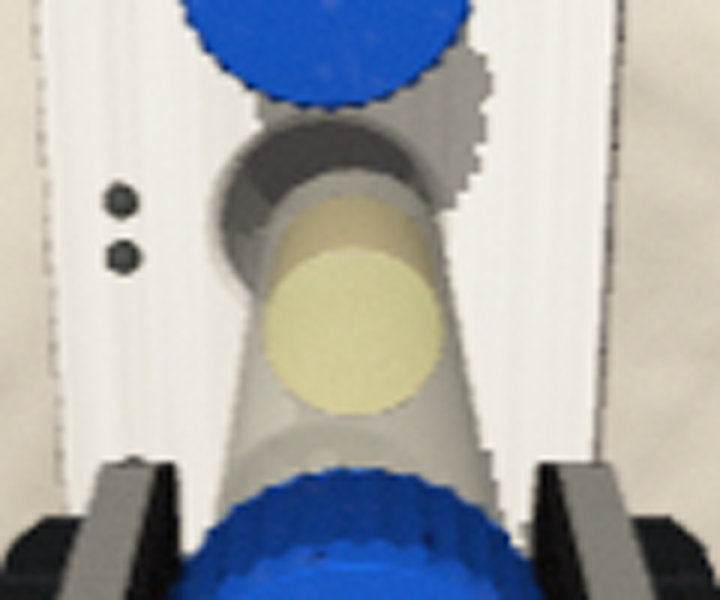

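```bash
python3 -c "
from rel import *
rel(19,(353,170),(327,117),.074)"
```

```text
foot [-3.4  1.9] pocket [-3.3 -1.9] move [ 0.1 -3.8]
```

Emit:
{"name": "servo_tool", "arguments": {
  "moves": [
    [[0.007,0,-0.002,0,-0.3,0,2.5],[0,0,0,0,0,0,2.5],[0,0,0,0,0,0,2.5]]
  ]
}}

```text
time: 15.52
ee_pos: [0.5015, 0.0186, 0.1647]
tcp_rot: [-180.0, -0.1, 79.5]
wrist_force: [0.8, -0.6, -0.2]
opening: 0.0331
```

```bash
python3 chk2.py 20
```

```text
[0.50146742 0.01863117 0.16474031] [-1.79989931e+02 -7.93486289e-02  7.95459291e+01] 15.5167 [ 0.81837007 -0.63693864 -0.17393373]
```

View pics/w20.png

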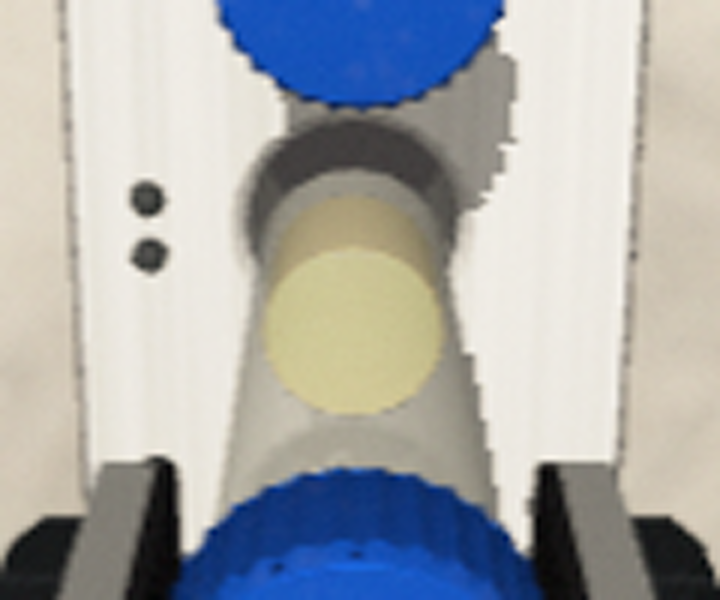

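Emit:
{"name": "servo_tool", "arguments": {
  "moves": [
    [[0,0,0,0,0,0.6,2.5],[0,0,0,0,0,0.9,2.5],[0,0,0,0,0,0.9,2.5],[0,0,0,0,0,0.6,2.5],[0,0,0,0,0,0,2.5]]
  ]
}}

```text
time: 16.03
ee_pos: [0.5014, 0.0187, 0.1311]
tcp_rot: [-180.0, -0.1, 79.5]
wrist_force: [-0.6, 0.1, -0.6]
opening: 0.0326
```

```bash
python3 chk2.py 21
```

```text
[0.50141993 0.01871833 0.13112372] [-1.79980044e+02 -7.40428811e-02  7.95496807e+01] 16.0333 [-0.57825237  0.09823985 -0.61309786]
```

View pics/w21.png

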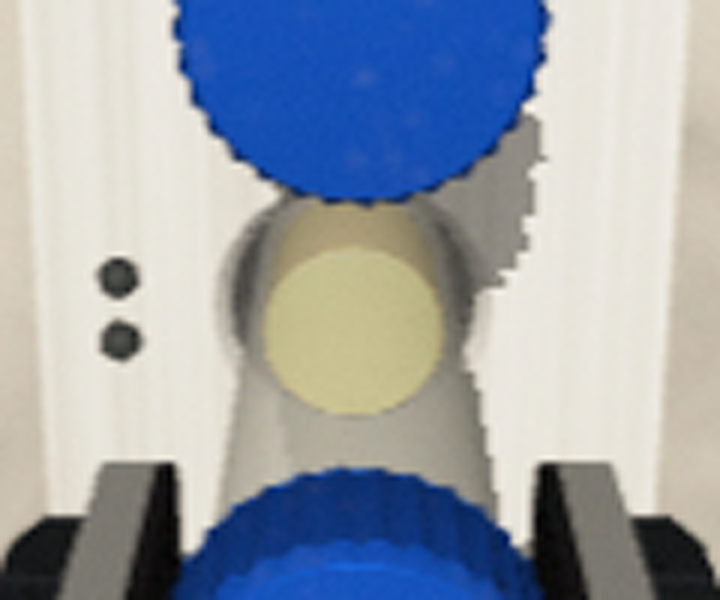

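Emit:
{"name": "servo_tool", "arguments": {
  "moves": [
    [[0,0,0,0,0,0.9,2.5],[0,0,0,0,0,0.9,2.5],[0,0,0,0,0,0.6,2.5],[0,0,0,0,0,0.1,2.5]]
  ]
}}

```text
time: 16.47
ee_pos: [0.5024, 0.0188, 0.1059]
tcp_rot: [179.9, -0.1, 79.5]
wrist_force: [-0.3, 0.2, -0.3]
opening: 0.0327
```

Emit:
{"name": "servo_tool", "arguments": {
  "moves": [
    [[0,0,0,0,0,0.3,2.5],[0,0,0,0,0,0.2,2.5],[0,0,0,0,0,0.1,2.5]]
  ]
}}

```text
time: 16.72
ee_pos: [0.5035, 0.019, 0.1028]
tcp_rot: [179.6, -0.2, 79.6]
wrist_force: [-2.0, -0.3, 1.2]
opening: 0.0328
```

Emit:
{"name": "servo_tool", "arguments": {
  "moves": [
    [[0,0,0,0,0,0,5],[0,0,0,0,0,0,6],[0,0,0,0,0,0,6],[0,0,0,0,0,0,6],[0,0,0,0,0,-1.5,6],[0,0,0,0,0,-3,6],[0,0,0,0,0,-4,6],[0,0,0,0,0,-3,6],[0,0,0,0,0,0,6]]
  ]
}}

```text
time: 17.47
ee_pos: [0.5006, 0.0186, 0.2187]
tcp_rot: [180.0, -0.1, 79.6]
wrist_force: [0.9, 0.4, -0.2]
opening: 0.0602
```

```bash
python3 chk.py 22 [.525,.146,.17]
```

```text
at [0.5006 0.0186 0.2187] [ 1.7999e+02 -1.0000e-01  7.9550e+01] t 17.47 open 0.0602 F [ 0.9  0.4 -0.2]
[0.0, -0.002, 0.001, 3.74, 0.02, 1.41]
[-0.0, -0.0, 0.0, 3.74, 0.02, 1.41]
[0.0, -0.0, -0.0, 3.74, 0.02, 1.41]
[0.0, 0.0, -0.0, 1.73, 0.01, 0.65]
```

View pics/w22.png

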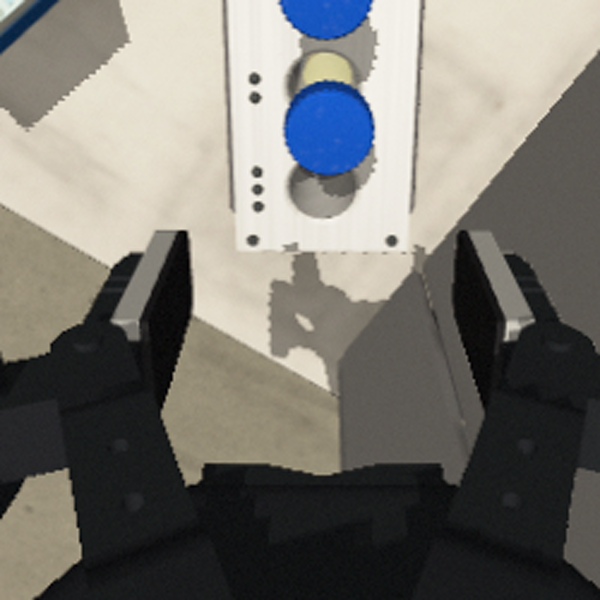

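View pics/s22.png

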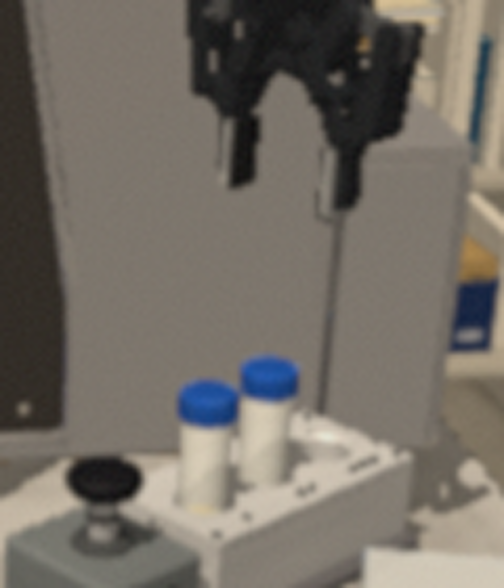

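Emit:
{"name": "servo_tool", "arguments": {
  "moves": [
    [[0,0,0,2,0,0,0],[0,0,0,3.5,0,0,0],[0,0,0,3.5,0,0,0],[0,0,0,2.5,0,0,0],[0,0,0,1,0,0.5,0],[0,0,0,0,0,0.5,0],[0,0,0,0,0,0,0],[0,0,0,0,0,0,0]]
  ]
}}

```text
time: 18.23
ee_pos: [0.5202, 0.1437, 0.1916]
tcp_rot: [-179.0, 0.4, 79.4]
wrist_force: [0.5, -0.0, -0.4]
opening: -0.0003
```

Run:
```python
from h import *
plan([.5266,.1467,.15],79.5)
t=imaging.calibration('scene')
print(w2px(t,[(.508,.066,.127),(.499,.0168,.127),(.5228,.1446,.106)]))
im=imaging.camera('scene');cv2.imwrite('pics/s23.png',cv2.resize(im[80:220,290:430],None,fx=4.2,fy=4.2,interpolation=cv2.INTER_CUBIC))
im=imaging.camera('wrist');cv2.imwrite('pics/w23.png',cv2.resize(im[100:400,170:470],None,fx=2,fy=2,interpolation=cv2.INTER_CUBIC))
im=imaging.camera('top');cv2.imwrite('pics/t23.png',cv2.resize(im[150:250,330:470],None,fx=5,fy=5,interpolation=cv2.INTER_CUBIC))
```

```text
at [0.5202 0.1437 0.1916] [-179.01    0.37   79.39] t 18.23 open -0.0003 F [ 0.5 -0.  -0.4]
[-0.017, 0.006, -0.002, 0.42, 0.61, 3.93]
[0.0, -0.0, 0.0, 0.02, 0.03, 0.22]
[[361.29531273 152.95433898]
 [375.8569925  147.25212623]
 [335.681127   171.49453253]]
```

View pics/s23.png

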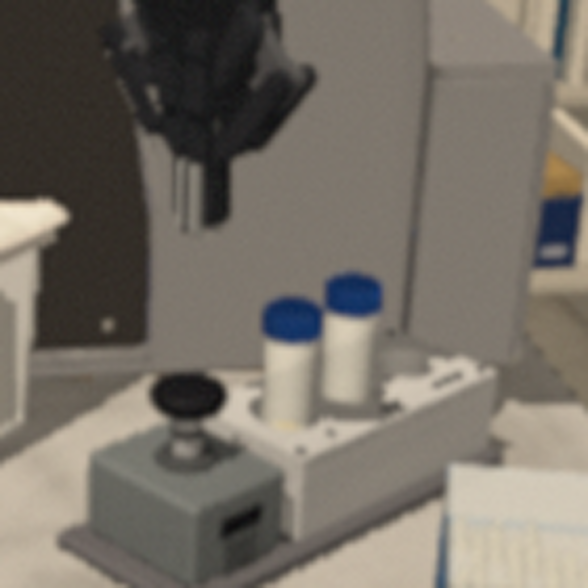

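View pics/w23.png

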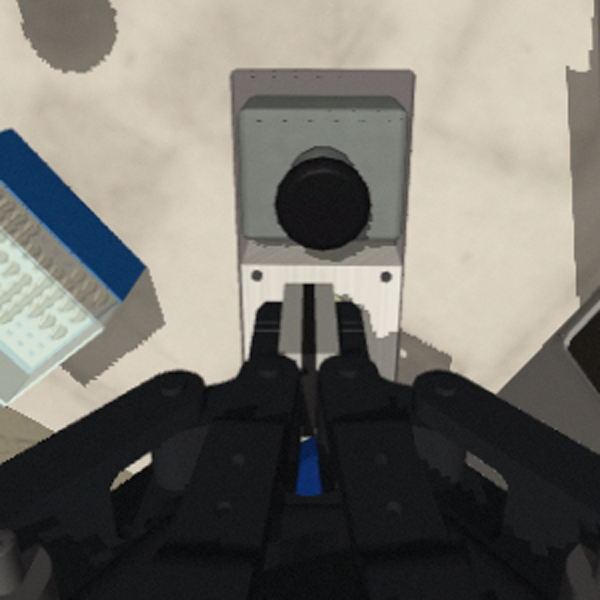

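View pics/t23.png

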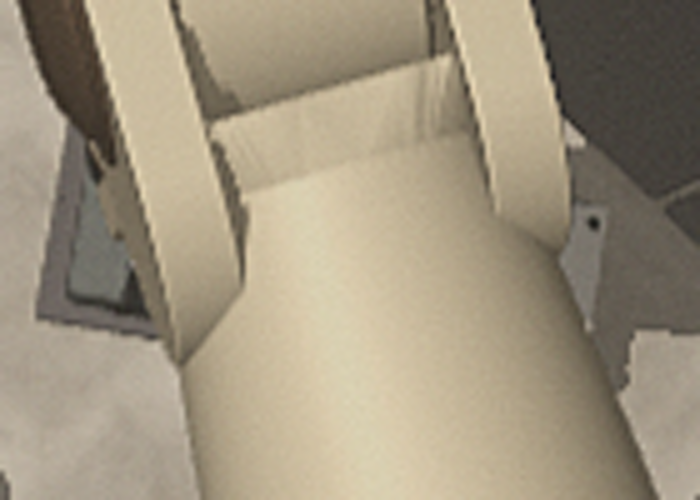

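Emit:
{"name": "servo_tool", "arguments": {
  "moves": [
    [[-0.017,0.006,-0.002,0.4,0.6,1,0],[0,0,0,0,0,2,0],[0,0,0,0,0,1.5,0],[0,0,0,0,0,0.5,0],[0,0,0,0,0,0,0],[0,0,0,0,0,0,0]]
  ]
}}

```text
time: 18.88
ee_pos: [0.5288, 0.1416, 0.145]
tcp_rot: [179.5, -0.2, 79.1]
wrist_force: [0.3, 0.7, 0.1]
opening: -0.0001
```

Run:
```python
from h import *
plan([.5266,.1467,.11],79.5)
im=imaging.camera('scene');cv2.imwrite('pics/s24.png',cv2.resize(im[120:220,290:430],None,fx=5,fy=5,interpolation=cv2.INTER_CUBIC))
im=imaging.camera('wrist');cv2.imwrite('pics/w24.png',cv2.resize(im[100:400,170:470],None,fx=2,fy=2,interpolation=cv2.INTER_CUBIC))
```

```text
at [0.5288 0.1416 0.145 ] [ 1.7955e+02 -1.7000e-01  7.9060e+01] t 18.88 open -0.0001 F [0.3 0.7 0.1]
[0.008, -0.003, -0.008, 0.45, -0.34, 3.5]
```

View pics/s24.png

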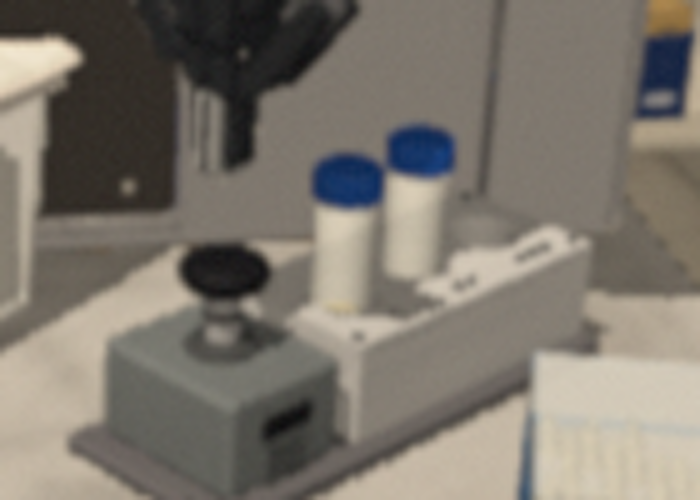

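View pics/w24.png

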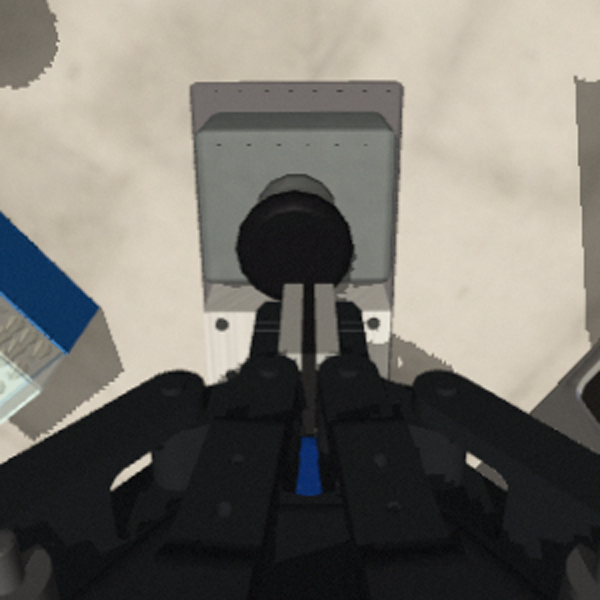

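Emit:
{"name": "servo_tool", "arguments": {
  "moves": [
    [[0.008,-0.003,-0.008,0.5,-0.4,0.8,0],[0,0,0,0,0,1,0],[0,0,0,0,0,0.6,0],[0,0,0,0,0,0,0],[0,0,0,0,0,0,0]]
  ]
}}

```text
time: 19.4
ee_pos: [0.5268, 0.1486, 0.1208]
tcp_rot: [179.9, -0.1, 79.6]
wrist_force: [-0.6, -0.4, -0.0]
opening: -0.0
```

Run:
```python
from h import *
plan([.5266,.1467,.11],79.5)
im=imaging.camera('scene');cv2.imwrite('pics/s25.png',cv2.resize(im[120:220,290:430],None,fx=5,fy=5,interpolation=cv2.INTER_CUBIC))
im=imaging.camera('wrist');cv2.imwrite('pics/w25.png',cv2.resize(im[100:400,170:470],None,fx=2,fy=2,interpolation=cv2.INTER_CUBIC))
```

```text
at [0.5268 0.1486 0.1208] [ 1.7988e+02 -8.0000e-02  7.9590e+01] t 19.4 open -0.0 F [-0.6 -0.4 -0. ]
[0.002, -0.001, 0.002, -0.19, 0.02, 1.08]
```

View pics/s25.png

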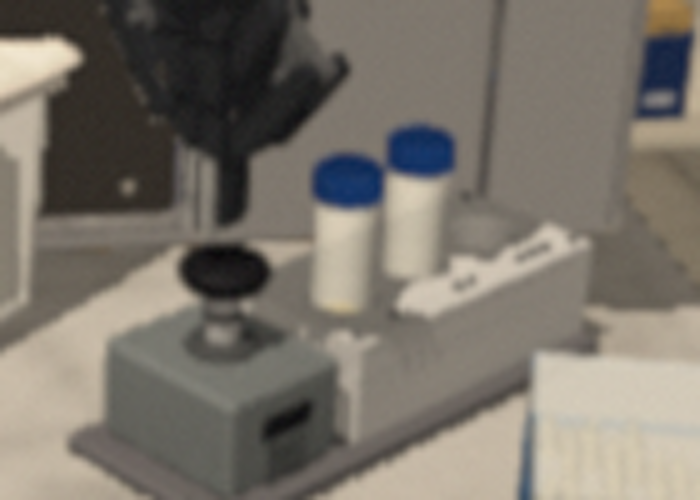

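View pics/w25.png

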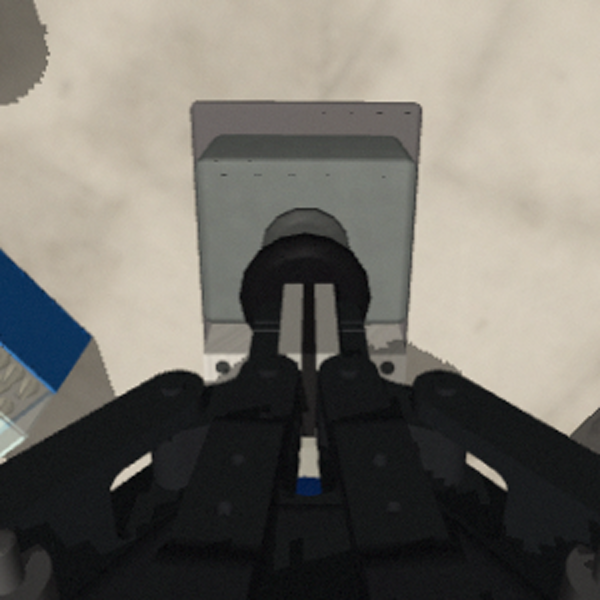

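Emit:
{"name": "servo_tool", "arguments": {
  "moves": [
    [[0.002,0,0,-0.15,0,0.6,0],[0,0,0,0,0,0.4,0],[0,0,0,0,0,0.2,0],[0,0,0,0,0,0,0]]
  ]
}}

```text
time: 19.83
ee_pos: [0.527, 0.1469, 0.1085]
tcp_rot: [179.9, -0.1, 79.6]
wrist_force: [0.0, 1.2, 0.8]
opening: 0.0001
```

Emit:
{"name": "servo_tool", "arguments": {
  "moves": [
    [[0,0,0,0,0,0.4,0],[0,0,0,0,0,0.4,0],[0,0,0,0,0,0.2,0]]
  ]
}}

```text
time: 20.08
ee_pos: [0.5273, 0.147, 0.0989]
tcp_rot: [179.9, -0.2, 79.6]
wrist_force: [-1.9, 0.8, 5.5]
opening: -0.0001
```

Emit:
{"name": "servo_tool", "arguments": {
  "moves": [
    [[0,0,0,0,0,0.3,0],[0,0,0,0,0,0.1,0]]
  ]
}}

```text
time: 20.25
ee_pos: [0.5273, 0.147, 0.0951]
tcp_rot: [179.8, -0.2, 79.6]
wrist_force: [-1.9, -0.3, 5.1]
opening: 0.0001
```

Run:
```python
from h import *
for i in range(4):
  o=bot.get_obs();print(o['time'],o['ee_pos'].round(4),o['wrist_force'].round(2))
  im=imaging.camera('scene')
cv2.imwrite('pics/s26.png',cv2.resize(im[150:220,300:400],None,fx=7,fy=7,interpolation=cv2.INTER_CUBIC))
```

```text
20.25 [0.5273 0.147  0.0951] [-1.9  -0.26  5.14]
20.3 [0.5273 0.147  0.0952] [-1.24  0.23  5.42]
20.35 [0.5274 0.147  0.0954] [-2.   -1.45  5.16]
20.4 [0.5274 0.147  0.0955] [-2.03 -0.7   5.82]
```

View pics/s26.png

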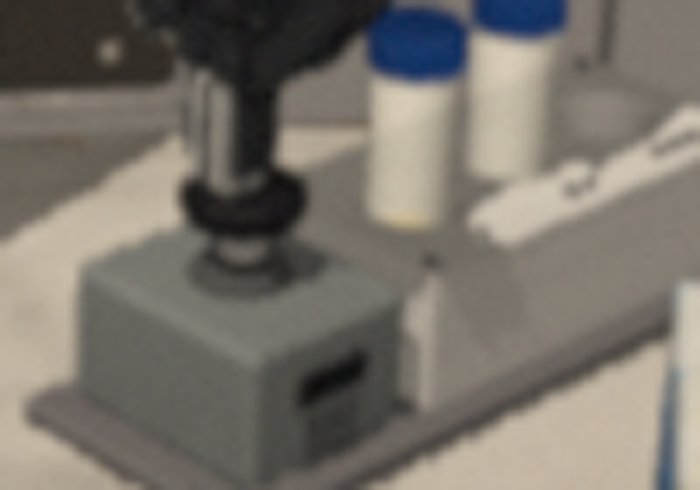

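Emit:
{"name": "servo_tool", "arguments": {
  "moves": [
    [[0,0,0,0,0,0.35,0]]
  ]
}}

```text
time: 20.53
ee_pos: [0.5275, 0.147, 0.093]
tcp_rot: [179.8, -0.2, 79.6]
wrist_force: [-2.7, -0.8, 6.4]
opening: 0.0001
```

```bash
cat > hold.py <<'E'
from h import *
import sys
F=[];Z=[]
for i in range(int(sys.argv[1])):
  im=imaging.camera('scene');o=bot.get_obs();F.append(o['wrist_force'][2]);Z.append(o['ee_pos'][2])
print(o['time'],np.mean(F),np.std(F),np.round(Z[::4],4),o['ee_pos'])
cv2.imwrite('pics/last.png',im)
cv2.imwrite('pics/s%s.png'%sys.argv[2],cv2.resize(im[150:220,300:400],None,fx=7,fy=7,interpolation=cv2.INTER_CUBIC))
# vertical shift of key head lower part against the rest picture
a=cv2.cvtColor(cv2.imread('pics/scene0.png'),cv2.COLOR_BGR2GRAY).astype(float);b=cv2.cvtColor(im,cv2.COLOR_BGR2GRAY).astype(float)
c=imaging.calibration('scene')
for col in (333,335,337): print(col,a[172:196,col].astype(int).tolist(),b[172:196,col].astype(int).tolist())
p=w2px(c,[(.5228,.1446,.093-d/1000) for d in (0,8,12,16)]);print(p[:,1])
E
python3 hold.py 10 27
```

```text
21.0333 6.06644859464052 0.33912099337501866 [0.0921 0.0926 0.0926] [0.52743188 0.14697905 0.09262624]
333 [25, 26, 28, 37, 36, 29, 20, 43, 81, 100, 93, 71, 85, 121, 142, 141, 119, 92, 82, 80, 90, 107, 115, 116] [62, 55, 53, 56, 74, 91, 80, 51, 34, 36, 32, 25, 34, 63, 94, 101, 84, 75, 78, 81, 91, 107, 116, 119]
335 [21, 25, 29, 34, 36, 26, 25, 44, 83, 103, 92, 70, 78, 104, 120, 127, 114, 92, 79, 76, 88, 107, 114, 114] [27, 29, 27, 35, 54, 65, 54, 32, 27, 32, 31, 23, 29, 63, 93, 103, 84, 71, 75, 76, 89, 107, 115, 117]
337 [24, 28, 28, 32, 31, 24, 26, 49, 86, 95, 74, 60, 74, 87, 89, 82, 78, 75, 74, 73, 92, 111, 117, 115] [27, 26, 30, 43, 54, 51, 28, 27, 27, 30, 26, 22, 29, 57, 74, 76, 64, 61, 68, 74, 93, 112, 118, 117]
[176.82272497 180.06664634 181.67875628 183.28435758]
```

View pics/s27.png

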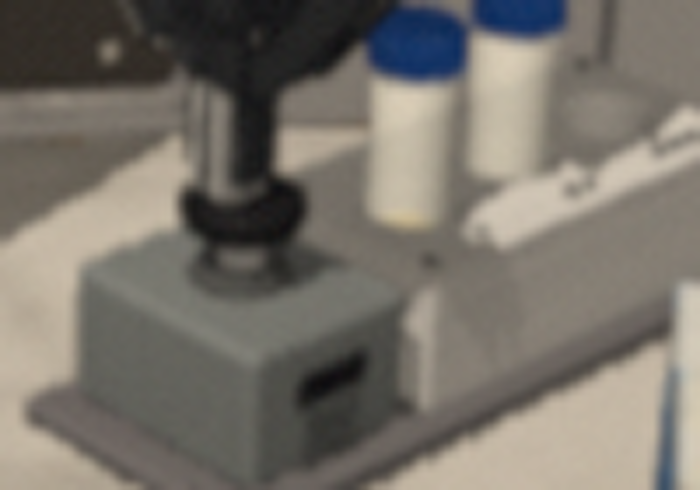

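```bash
python3 hold.py 75 28
```

```text
24.7833 6.60141633218841 0.5107904420449586 [0.0926 0.0926 0.0926 0.0926 0.0926 0.0926 0.0926 0.0926 0.0926 0.0926
 0.0926 0.0926 0.0926 0.0926 0.0926 0.0926 0.0927 0.0926 0.0926] [0.52741416 0.1469766  0.09261717]
333 [25, 26, 28, 37, 36, 29, 20, 43, 81, 100, 93, 71, 85, 121, 142, 141, 119, 92, 82, 80, 90, 107, 115, 116] [62, 56, 54, 57, 75, 89, 81, 52, 34, 37, 33, 25, 33, 66, 94, 101, 84, 73, 78, 81, 93, 109, 117, 117]
335 [21, 25, 29, 34, 36, 26, 25, 44, 83, 103, 92, 70, 78, 104, 120, 127, 114, 92, 79, 76, 88, 107, 114, 114] [31, 28, 26, 34, 56, 65, 54, 29, 30, 35, 30, 24, 31, 64, 94, 102, 86, 70, 74, 76, 90, 107, 116, 119]
337 [24, 28, 28, 32, 31, 24, 26, 49, 86, 95, 74, 60, 74, 87, 89, 82, 78, 75, 74, 73, 92, 111, 117, 115] [26, 31, 31, 40, 54, 50, 29, 25, 29, 33, 27, 23, 30, 57, 72, 77, 64, 61, 69, 73, 91, 113, 115, 118]
[176.82272497 180.06664634 181.67875628 183.28435758]
```

View pics/last.png

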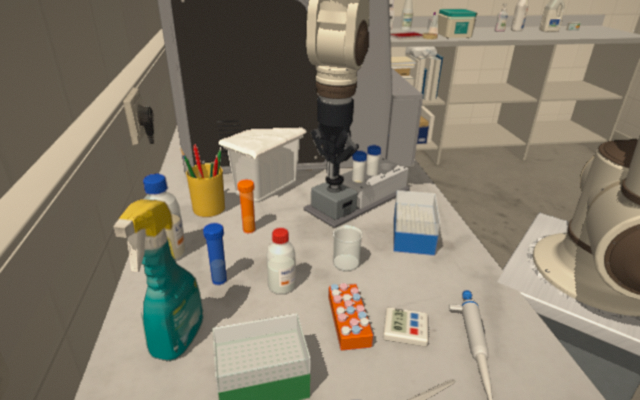

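The key has stayed steady for more than 3.7 s (z 0.0926, mean 6.6 N, which is about 12 mm of travel). Both tubes are in their pockets, and the bottle and beaker haven't moved. Handing in.

```bash
python3 -c "
from workcell import bot
print(bot.job_done())"
```

```text
the job is handed in; nothing more can be done
None
```

I stood both clear, blue-capped tubes in the pockets with one and two pips, one pip first. I then pressed the run key about halfway with the closed fingers and handed the job in at about 24.8 s, still holding it. The hand-in gives no verdict.

- **Tubes:** In the scene picture both caps sit where tubes standing home in pockets 1 and 2 should appear, to within about 2 px. I lowered each until the wrist force rose, 8.6 N for the first and only 1.2 N for the second, then let go. The far pocket is empty.
- **Key:** It held steady for about 4 s. My estimates of how far down it was did not quite agree, though all are inside the 8–16 mm window:

| Source | Estimate |
|---|---|
| Finger height | about 13.4 mm |
| Shift of the key head in the image | about 13.4 mm |
| Mean force of 6.6 N, 3.75 s hold | about 12 mm |
| Mean force of 6.1 N, first 0.5 s | about 10 mm |

- **Bystanders:** The small bottle and the beaker stand where they were in the first picture. I left the blue and orange look-alikes alone.
- **Mishaps on the way:**
  - My first grip on the first tube caught only the lower edge of its cap, so I let go and gripped the cap higher.
  - The top camera put things 2–4 mm off in the arm's frame, so I lined up both insertions with the wrist camera.

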